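Wind a module round on its rotary holder and scan its label

ROBOT

A 6-joint arm with a two-finger parallel gripper is mounted at the origin on the work surface. World frame = base frame: x ahead of the robot, y to its left, z up, the work surface at z = 0. Lengths are in m, angles in rad, forces in N, time in s.
With the tool pointing down it reaches from about 0.35 to 0.775 m from the base axis. Payload 5.5 kg.
Tool frame: the origin (TCP) lies at the very end of the fingers, on their centre line; the grasp point (between the pads) lies 19 mm behind it; z points along the fingers, x is the direction in which the jaws open and shut, and the axes are right-handed (so a half turn about z gives the same grasp; the last joint's range is limited). The gripper opens to 85 mm and grips with 20 to 120 N. Pads are 22 mm wide; open, the fingers measure 114 mm over their backs; the gripper's body (76 mm by 85 mm) begins 54 mm behind the grasp point. The pads swing forward as they close: fully open they stand 13 mm farther back than shut.
Start: joints at [-1.415, 0.313, 0.046, 1.304, 0, 1.431], TCP at [0.168, -0.55, 0.231] pointing down, gripper open.
Joint ranges: [-2.76, 2.76], [-0.86, 1.69], [-1.03, 1.26], [-2.2, 2.34], [-1.47, 1.5], [-3.14, 3.14]. Speed limits (rad/s): [2.57, 2.57, 3.14, 3.14, 3.14, 3.14].

INTERFACE

Orientations are given as a unit quaternion [w, x, y, z].
In Python, from workcell import env gives the robot as it stands.
- The arm moves only by the shell command python3 -m inch 'ROWS' [FORCE]. ROWS is JSON, a list of rows, each a list of 7 numbers: the turn, a rotation vector about the tool's x, y, z each as a share of 8 degrees, from -1 to 1, then the shift along the tool's x, y, z each as a share of 0.05 m, from -1 to 1, then the closure, from 0 (fully open) to 1 (shut). A call has 1 to 12 rows; each row shifts and turns the commanded pose from where the row before left it, along the tool's axes as they then stand; what a row does not reach is not made up. A row lasts 1/10 s, in which the tool goes at most 50 mm and 8.59 degrees, less where a joint would pass 70% of its speed; a pose out of reach is approached as far as the arm can. A call with a number of a shift or a turn outside -1 to 1 is refused whole. A call with a gripper value outside its range is refused whole. The fingers move at their own pace and stop on an object; FORCE is the grip in N (left out, the last holds). Time passes only in rows, so rows that do not move let the fingers close. It gives the time, the measured TCP pose, the force and the opening at its end, in the units of the state.
- env.get_state(): the state, without advancing time (a new reading comes with each control period).
- env.read_camera(name): name is "scene" or "top" or "wrist"; returns the picture (420x560x3 uint8, red, green, blue); there is no depth.
- env.calibration(name): a dict with "fx", "fy", "cx", "cy" (pixels), "rvec" (rotation vector, rad) and "tvec" (3), from world to camera coordinates, as OpenCV has them; the wrist camera has in their place "hand_eye" (4x4, takes a point from camera to tool coordinates, whose origin is the TCP and whose axes are the tool frame's). Camera axes: x right, y down, z forward; pixel columns grow to the right and rows downward; lengths in m; the calibration is good to about 2 mm. A picture is of the moment at which its call begins: read the wrist's pose just before it. calibration takes no time and is no camera call.
- env.hand_in(): hands the job in, once; it reports no verdict.
The state is a dict: "clock": time; "joint_pos": joint angles; "qvel": joint speeds; "tau": joint torques, N m; "tcp_pos": TCP position; "orientation": TCP orientation; "wrist_force": force on the tool from outside, world axes, zero at the start; "ft_torque": the same for the moment, N m; "finger_gap": finger opening in m.
Only numpy, scipy, OpenCV 4.12 (cv2) and the standard library are available. Lean on these libraries where they do the work, as an engineer would, in place of code of your own. Each camera call takes 0.05 s, during which the arm holds its last target.

TASK

Fit the loose crank fully down onto the rotary holder's square shaft and let go, then take it by its upright black grip and wind the turntable clockwise to its stop, so that the bar-code label faces over the red marker; push nothing but the crank. Pick up the hand scanner, aim it squarely at the label's middle from about 8 cm in front, hold it still there for two seconds without touching the holder, then lay it flat on the middle of the navy pad, same side up as before. Leave the crank on the shaft, drop nothing, and leave the bottle, heat sink, bin and screwdriver where they are.

Things in the scene. Friction and masses are not known exactly. Their poses are not given: they have to be found in the camera images.
- holder: Rotary holder fixed to the bench: grey round base 196 mm across, 30 mm high, under an aluminium turntable 220 mm across, top 42 mm above the bench. Origin on the vertical turning axis at bench level. A red marker block on the base points along the holder's own -y: at the stop the label faces that way.
- turntable (a joint): Angle of the turntable in rad, growing clockwise seen from above. 2.4 is the end stop (label facing along the holder's -y); it starts between 0 and 0.9. Friction about 0.13 N m; it stays where it is left. Crank bore and shaft have about 0.1 rad of play each way.
- label (a point): Centre of the white bar-code label, 60 mm wide and 44 mm high, on the outer upright face of the dark module (84 wide, 34 thick, its top 127 mm above the bench) clamped on the turntable. It lies 101 mm from the turning axis and 90 mm above the bench. x points out of the label, away from the axis; z up. Turns with the turntable.
- shaft_foot (a point): Foot of the brass square shaft on the turning axis, 45 mm above the bench, where the crank's underside rests when home. Shaft 16 mm square, 26 mm tall from here, its top 7 mm tapering to 11 mm. x points towards the label; the flats are square to x and y. Module's inner face (fins) 61 mm from the axis: the crank's arm fits pointing -x (clearest), +y or -y, not at the module.
- crank_hub (a point): Centre of the loose crank's steel hub, a block 36 x 36 mm, 42 mm high, standing on its underside (21 mm below this point). Square bore 18 mm wide, 29 mm deep, open downward, in line with the block's sides. x points along the arm to the grip, z up. Arm 18 mm wide, 8 mm thick, its middle 5 mm above this point. Grasp the hub across y. Mass about 0.22 kg.
- crank_grip (a point): Middle of the crank's upright round black grip, 16 mm across, 46 mm high (its free part from 25 mm below to 21 mm above this point), 66 mm from the hub's centre along the hub's x and 34 mm higher than the hub centre. Axes as crank_hub.
- scanner: Hand scanner, ivory pistol shape lying flat on its side, 40 mm thick, about 0.17 kg. Origin on its underside 20 mm below scanner_mid; x is the beam direction, z up as it lies.
- scanner_mid (a point): Middle of the scanner's barrel, 20 mm above its underside. x: beam, z: up as it lies. Barrel 38 mm wide (y), 40 mm thick (z), from x = -59 to +25 mm; head 54 mm wide to x = +65 mm with the dark red window. The pistol handle leaves the rear (x -68 to -36 mm) to +y, ending 95 mm out. Grip the barrel across y, at x -15 to +15 mm.
- scan_spot (a point): Point on the beam 147 mm ahead of scanner_mid, that is 81 mm in front of the window: the best reading point, to be brought to the middle of the label with the beam square to it. Axes as the scanner.
- crank: The loose crank as a whole; origin in the middle of its underside, 21 mm below crank_hub, same axes.
- pad_top (a point): Centre of the top face of the navy rubber pad, 170 x 170 mm, 6 mm thick, fixed to the bench; the scanner ends here, lying flat.
- flux_bottle: White bottle with a red cap, 44 mm across, 100 mm high; origin under its centre. Leave alone.
- heatsink: Aluminium finned heat sink, 50 x 60 x 38 mm; origin under its centre. Leave alone.
- parts_bin: Small open yellow bin, 100 x 80 x 45 mm; origin under its centre. Leave alone.
- driver: Screwdriver, 170 mm long, lying along its x; origin under its middle. Leave alone.
Mind the look-alikes: they are no part of the job. There is more than one size of the holder; the one meant has the size given above. There is more than one size of the crank; the job needs the larger.

How it is judged:
On the way, in this order (a step that is already met when the one before it is completed fails the run):
1. the crank is fully down on the square shaft and let go, with the turntable not yet wound (label moved less than 40 mm) (distance between crank_hub and shaft_foot below 0.025 m and horizontal distance between crank_hub and shaft_foot below 0.006 m and angle between crank_hub's own z axis and vertical below 0.12 rad and contact force between the fingers and crank below 0.05 N and distance of label from where it was at the start of the episode below 0.04 m), for 0.2 s.
2. the turntable is wound to its stop with the hand on the crank's grip (distance between crank_hub and shaft_foot below 0.025 m and horizontal distance between crank_hub and shaft_foot below 0.006 m and angle between crank_hub's own z axis and vertical below 0.12 rad and value of joint turntable above 2.3 rad and horizontal distance between the grasp point and crank_grip below 0.045 m and contact force between the fingers and crank above 0.2 N), for 0.05 s.
3. the held scanner is aimed at the label: scan spot within 22 mm sideways, 18 mm in height and 40 mm in range of the label's middle, beam within 0.3 rad of square, held still for 1.3 s (x of scan_spot in the frame of label between -0.04 and 0.04 m and y of scan_spot in the frame of label between -0.022 and 0.022 m and z of scan_spot in the frame of label between -0.018 and 0.018 m and angle between the x axis of scanner_mid and the x axis of label, either way round below 0.3 rad and x of scanner_mid in the frame of label above 0.09 m and linear speed of scanner below 0.03 m/s and angular speed of scanner below 0.2 rad/s and contact force between the fingers and scanner above 0.3 N and value of joint turntable above 2.28 rad), for 1.3 s.
4. the scanner lies flat on the pad (horizontal distance between scanner_mid and pad_top below 0.05 m and z of scanner_mid in the frame of pad_top between 0.016 and 0.028 m and angle between scanner_mid's own z axis and vertical below 0.15 rad), for 0.1 s.
At the end, for the whole second after the job is handed in: Scanner flat (0.15 rad) and released on the pad, its middle within 50 mm of the pad's centre; crank fully home on the shaft (within 4 mm), released; turntable at its stop (over 2.28 rad); the four bystanders within 30 mm of where they began (all of step 4 and linear speed of each of scanner, crank below 0.02 m/s and contact force between the fingers and scanner below 0.05 N and distance between crank_hub and shaft_foot below 0.025 m and horizontal distance between crank_hub and shaft_foot below 0.006 m and angle between crank_hub's own z axis and vertical below 0.12 rad and contact force between the fingers and crank below 0.05 N and value of joint turntable above 2.28 rad and distance of each of flux_bottle, heatsink, parts_bin, driver from where it was at the start of the episode below 0.03 m); the robot touches nothing.
It fails at once if a bystander is pushed away by more than 30 mm, or the bottle knocked over (angle between flux_bottle's own z axis and vertical above 0.5 rad or distance of any of flux_bottle, heatsink, parts_bin, driver from where it was at the start of the episode above 0.03 m).
It fails at once if the hand pushes the holder, turntable or module (over 5 N) (contact force between the fingers and holder above 5 N).
It fails at once if the scanner touches the holder or module (over 1 N) (contact force between scanner and holder above 1 N).
It fails at once if the scanner is let go in the air (its middle more than 60 mm above the bench) (height (world z) of scanner_mid above 0.06 m and contact force between the fingers and scanner below 0.05 N).
It fails at once if the crank is let go in the air, well above the shaft (its hub's middle more than 110 mm above the bench) (height (world z) of crank_hub above 0.11 m and contact force between the fingers and crank below 0.05 N).
It also fails if it takes over 72 s, if anything falls off the work surface, if the arm or the gripper's body presses on something with over 40 N, if the wrist force passes 120 N, or if a joint passes its speed limit or range.

## Working session

There is one attempt and no reset: what is moved stays moved. The work goes in short steps, Python scripts to look and compute and a shell command to move; the robot and the scene stay as the last step left them, time stands still between calls to the robot, and variables do not carry over. Pictures are saved under pics/ and viewed, and the job is handed in when it is done.

```bash
ls; mkdir -p pics; python3 - <<'E'
from workcell import env
import cv2
for n in ("scene","top"):
    im=env.read_camera(n); cv2.imwrite(f"pics/{n}0.png",im[:,:,::-1]); print(n,env.calibration(n))
print(env.calibration("wrist")); print(env.get_state())
E
```

```text
pics
scene {'fx': 402.191864625393, 'fy': 402.191864625393, 'cx': 282.4634623831568, 'cy': 210.33252363207112, 'rvec': array([ 1.04989198,  2.497878  , -0.92100962]), 'tvec': array([ 0.31430143, -0.22328503,  1.29393742])}
top {'fx': 413.80950008898407, 'fy': 413.80950008898407, 'cx': 279.07110811562296, 'cy': 215.60943397830283, 'rvec': array([ 2.19451404, -2.18622765,  0.06534493]), 'tvec': array([-0.00438226,  0.46637606,  1.17921598])}
{'fx': 323.66871928871285, 'fy': 323.66871928871285, 'cx': 281.57993229473885, 'cy': 202.9865817288869, 'hand_eye': array([[ 9.99999632e-01,  6.49483866e-04,  5.60605225e-04,
         6.60553310e-04],
       [-7.88507352e-04,  9.53266179e-01,  3.02130717e-01,
        -7.75984844e-02],
       [-3.38176975e-04, -3.02131048e-01,  9.53266340e-01,
        -1.43293289e-01],
       [ 0.00000000e+00,  0.00000000e+00,  0.00000000e+00,
         1.00000000e+00]])}
{'clock': 0.1, 'joint_pos': array([-1.41455871e+00,  3.13924396e-01,  4.50742808e-02,  1.30358455e+00,
       -2.07909801e-05,  1.43121882e+00]), 'qvel': array([ 9.23870979e-05, -9.09922920e-04,  1.94682672e-03, -9.15213511e-04,
       -7.93857993e-04, -1.44465707e-03]), 'tau': array([ 3.06644441e-03, -4.81723022e+01,  2.99245441e+01,  1.27751083e-02,
       -9.54798497e-05,  1.12247133e-05]), 'tcp_pos': array([ 0.16754895, -0.54956862,  0.23049106]), 'orientation': array([-5.66984675e-04,  8.03591568e-01, -5.95180579e-01, -5.91335719e-04]), 'wrist_force': array([-0.66784279, -0.53037899,  0.22878711]), 'ft_torque': array([-0.05640571, -0.00503102, -0.05389938]), 'finger_gap': 0.08504961881543334}
```

View pics/scene0.png

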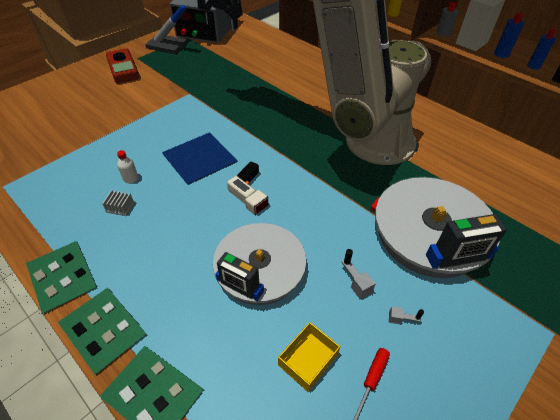

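View pics/top0.png

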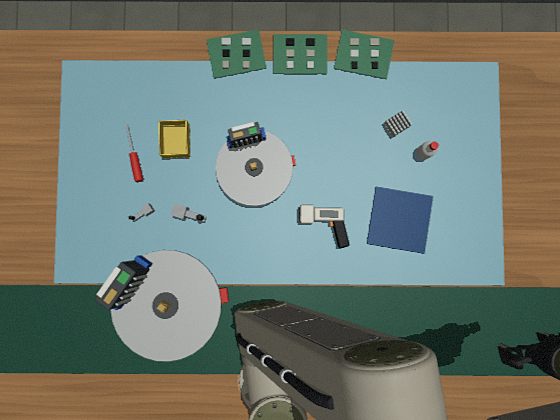

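```bash
cat > h.py <<'E'
import numpy as np, cv2
from workcell import env
from scipy.spatial.transform import Rotation as R
def cam(n,st=None):
    c=env.calibration(n); K=np.array([[c['fx'],0,c['cx']],[0,c['fy'],c['cy']],[0,0,1]])
    if n=='wrist':
        st=st or env.get_state(); q=st['orientation']
        T=np.eye(4); T[:3,:3]=R.from_quat([q[1],q[2],q[3],q[0]]).as_matrix(); T[:3,3]=st['tcp_pos']
        W=T@c['hand_eye']; Rm=W[:3,:3].T; t=-Rm@W[:3,3]
    else:
        Rm=cv2.Rodrigues(np.array(c['rvec']))[0]; t=np.array(c['tvec'])
    return K,Rm,t
def proj(C,p):
    K,Rm,t=C; q=(Rm@np.atleast_2d(p).T).T+t; u=(K@q.T).T; return u[:,:2]/u[:,2:]
def ray(C,uv):
    K,Rm,t=C; d=Rm.T@np.linalg.solve(K,np.array([uv[0],uv[1],1.])); return -Rm.T@t,d
def onz(C,uv,z):
    o,d=ray(C,uv); return o+d*(z-o[2])/d[2]
def shot(n,name,crop=None,s=1):
    st=env.get_state(); im=env.read_camera(n)[:,:,::-1].copy()
    cv2.imwrite(f'pics/{name}_full.png',im)
    if crop: im2=im[crop[1]:crop[3],crop[0]:crop[2]]
    else: im2=im
    cv2.imwrite(f'pics/{name}.png',cv2.resize(im2,None,fx=s,fy=s,interpolation=cv2.INTER_CUBIC)); return st,im
def tri(obs):
    A=[];b=[]
    M=np.zeros((3,3));v=np.zeros(3)
    for C,uv in obs:
        o,d=ray(C,uv); d=d/np.linalg.norm(d); P=np.eye(3)-np.outer(d,d); M+=P; v+=P@o
    return np.linalg.solve(M,v)
E
python3 - <<'E'
from h import *
C=cam('top')
for n,p,z in [("small holder",(254,167),.042),("L",(215.5,167),.042),("R",(293,167),.042),("bigL",(110,305),.042),("bigR",(221,305),.042),("crank hub",(180,212),.042),("grip",(202,218),.06),("small crank hub",(147,210),.03),("smgrip",(131,218),.05),("scanner",(322,213),.03),("pad",(400,220),.006),("bottle",(427,153),.05)]:
    print(n,onz(C,p,z).round(3))
im=cv2.imread('pics/top0.png'); cv2.imwrite('pics/c1.png',cv2.resize(im[110:250,100:300],None,fx=4,fy=4,interpolation=cv2.INTER_CUBIC))
im=cv2.imread('pics/scene0.png'); cv2.imwrite('pics/c2.png',cv2.resize(im[150:340,200:440],None,fx=3.3,fy=3.1,interpolation=cv2.INTER_CUBIC))
E
```

```text
small holder [0.603 0.069 0.042]
L [0.602 0.178 0.042]
R [ 0.603 -0.042  0.042]
bigL [0.214 0.467 0.042]
bigR [0.215 0.158 0.042]
crank hub [0.474 0.277 0.042]
grip [0.456 0.211 0.06 ]
small crank hub [0.48  0.374 0.03 ]
smgrip [0.456 0.411 0.05 ]
scanner [ 0.473 -0.125  0.03 ]
pad [ 0.455 -0.353  0.006]
bottle [ 0.643 -0.419  0.05 ]
```

View pics/c1.png

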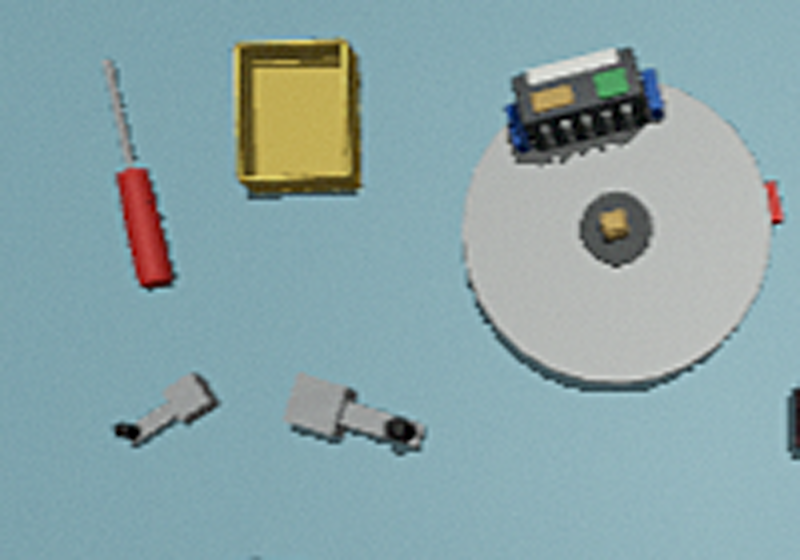

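View pics/c2.png

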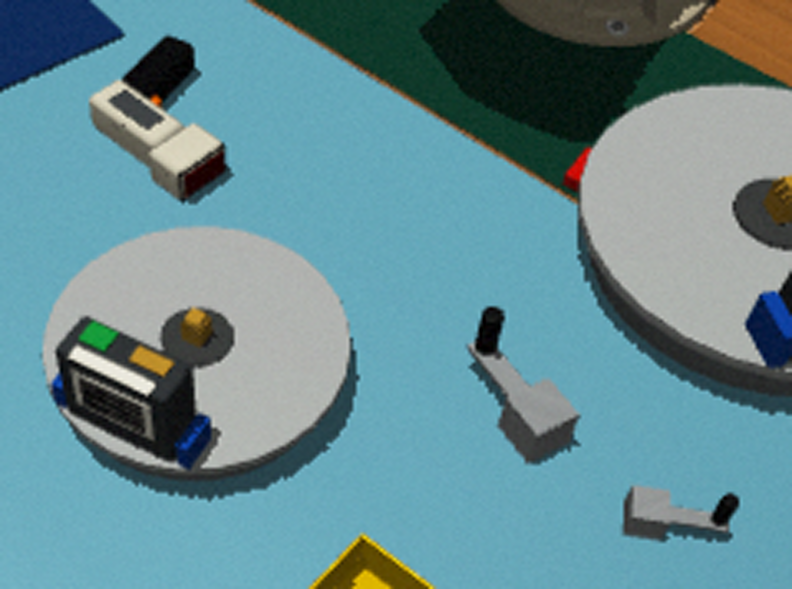

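```bash
cat >> h.py <<'E'
def pose(st=None):
    st=st or env.get_state(); q=st['orientation']
    M=R.from_quat([q[1],q[2],q[3],q[0]]).as_matrix(); return st['tcp_pos'],M
def plan(way,grip=0.0,start=None):
    """way: list of (xyz, azimuth_deg of tool x, nrows); tool kept down."""
    p,M=pose()
    out=[]
    if start is not None: p=np.array(start[0]); M=start[1]
    for (t,a,n) in way:
        t=np.array(t,float); a=np.radians(a)
        X=np.array([np.cos(a),np.sin(a),0]);Z=np.array([0,0,-1.]);G=np.stack([X,np.cross(Z,X),Z],1)
        for k in range(n):
            rem=n-k
            rv=R.from_matrix(M.T@G).as_rotvec()
            if way_turn.get('s') is not None and rem>1 and np.linalg.norm(rv)>2.2: pass
            rv=rv/rem; d=M.T@(t-p)/rem
            r=np.round(np.r_[rv/np.radians(8),d/0.05,grip],2)
            if np.abs(r[:6]).max()>1: print('OVER',r)
            out.append(r); p=p+M@(r[3:6]*0.05); M=M@R.from_rotvec(r[:3]*np.radians(8)).as_matrix()
    for i in range(0,len(out),12): print('['+','.join('['+','.join('%g'%(v+0.0) for v in r)+']' for r in out[i:i+12])+']')
    return p,M
way_turn={}
E
python3 - <<'E'
from h import *
plan([((.30,-.4,.23),-17,7),((.43,-.2,.23),38,7),((.46,.03,.22),101,8),((.474,.277,.2),165,8)])
E
```

```text
OVER [-0.01  0.01 -1.01  0.17 -0.55  0.    0.  ]
[[0,0,-1,-0.3,-0.49,0,0],[0,0,-1,-0.23,-0.52,0,0],[0,0,-1,-0.15,-0.55,0,0],[0,0,-1,-0.07,-0.57,0,0],[0,0,-1,0,-0.57,0,0],[0,0,-1,0.08,-0.56,0.01,0],[-0.01,0.01,-1.01,0.17,-0.55,0,0],[0,0,-0.98,0.19,-0.65,0,0],[0,0,-0.98,0.28,-0.62,0,0],[0,0,-0.98,0.36,-0.58,0,0],[0,0,-0.98,0.43,-0.53,0,0],[0,0,-0.98,0.5,-0.46,0,0]]
[[0,0,-0.99,0.56,-0.39,0,0],[0,0,-0.98,0.61,-0.31,0,0],[0,0,-0.98,0.41,-0.41,0.03,0],[0,0,-0.99,0.46,-0.35,0.02,0],[0,0,-0.98,0.51,-0.28,0.03,0],[0,0,-0.99,0.54,-0.21,0.02,0],[0,0,-0.98,0.57,-0.13,0.03,0],[0,0,-0.99,0.58,-0.05,0.02,0],[0,0,-0.98,0.58,0.03,0.03,0],[0,0,-0.99,0.56,0.11,0.02,0],[0,0,-1,0.6,0.15,0.05,0],[0,0,-1,0.57,0.23,0.05,0]]
[[0,0,-1,0.54,0.31,0.05,0],[0,0,-1,0.49,0.38,0.05,0],[0,0,-1,0.43,0.45,0.05,0],[0,0,-1,0.36,0.5,0.05,0],[0,0,-1,0.28,0.55,0.05,0],[0,0,-1,0.21,0.58,0.05,0]]
```

Look-alikes in the top view:
- **Holders:** one at (254,167), about 220 mm across, and one at (165,305), about 306 mm. I take the first.
- **Cranks:** one at (187,213), with hub to grip about 67 mm, and one at (142,211), about 45 mm. I take the first.

The crops confirm both choices. The label faces away from the robot, the marker is on the right at (293,160), and the scanner is at (322,215).

```bash
python3 -m inch '[[0,0,-1,-0.3,-0.49,0,0],[0,0,-1,-0.23,-0.52,0,0],[0,0,-1,-0.15,-0.55,0,0],[0,0,-1,-0.07,-0.57,0,0],[0,0,-1,0,-0.57,0,0],[0,0,-1,0.08,-0.56,0.01,0],[0,0,-1,0.17,-0.55,0,0],[0,0,-0.98,0.19,-0.65,0,0],[0,0,-0.98,0.28,-0.62,0,0],[0,0,-0.98,0.36,-0.58,0,0],[0,0,-0.98,0.43,-0.53,0,0],[0,0,-0.98,0.5,-0.46,0,0]]'; python3 -c "
from h import *
p,M=pose();print(p,np.degrees(np.arctan2(M[1,0],M[0,0])),env.get_state()['joint_pos'])"
```

```text
clock: 1.3
tcp_pos: [0.3937, -0.2566, 0.2305]
orientation: [-0.0, 0.981, 0.195, -0.0]
wrist_force: [0.3, -1.0, -0.1]
finger_gap: 0.0855
[ 0.39366121 -0.25664991  0.23048419] 22.465672697048248 [-7.48781264e-01  1.10883142e-01 -2.12303764e-01  1.24818752e+00
 -5.81292592e-05  4.29915196e-01]
```

```bash
python3 -m inch '[[0,0,-0.99,0.56,-0.39,0,0],[0,0,-0.98,0.61,-0.31,0,0],[0,0,-0.98,0.41,-0.41,0.03,0],[0,0,-0.99,0.46,-0.35,0.02,0],[0,0,-0.98,0.51,-0.28,0.03,0],[0,0,-0.99,0.54,-0.21,0.02,0],[0,0,-0.98,0.57,-0.13,0.03,0],[0,0,-0.99,0.58,-0.05,0.02,0],[0,0,-0.98,0.58,0.03,0.03,0],[0,0,-0.99,0.56,0.11,0.02,0],[0,0,-1,0.6,0.15,0.05,0],[0,0,-1,0.57,0.23,0.05,0]]' | tail -3;  python3 -m inch '[[0,0,-1,0.54,0.31,0.05,0],[0,0,-1,0.49,0.38,0.05,0],[0,0,-1,0.43,0.45,0.05,0],[0,0,-1,0.36,0.5,0.05,0],[0,0,-1,0.28,0.55,0.05,0],[0,0,-1,0.21,0.58,0.05,0],[0,0,0,0,0,0,0]]'; python3 -c "
from h import *
shot('wrist','w1')
p,M=pose();print(p,np.degrees(np.arctan2(M[1,0],M[0,0])),env.get_state()['joint_pos'])"
```

```text
orientation: [-0.0, 0.52, 0.854, -0.0]
wrist_force: [-0.6, -1.0, 0.2]
finger_gap: 0.0853
clock: 3.2
tcp_pos: [0.4744, 0.2789, 0.1997]
orientation: [-0.001, 0.128, 0.992, 0.0]
wrist_force: [0.8, 0.1, 0.3]
finger_gap: 0.0854
[0.47419754 0.27732674 0.19982065] 165.06520597904645 [ 3.83150387e-01  2.75830489e-01 -8.25806685e-02  1.21397955e+00
 -1.92689594e-04 -9.26985102e-01]
```

View pics/w1.png

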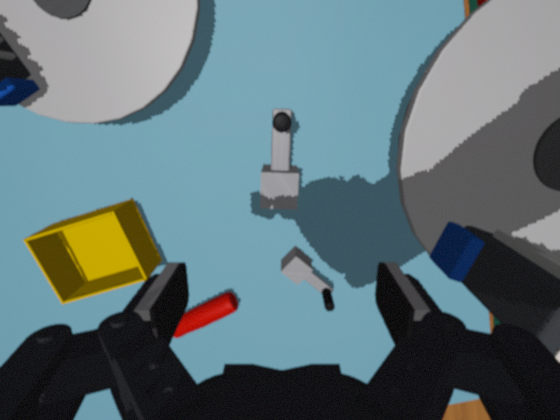

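```bash
python3 - <<'E'
from h import *
im=cv2.imread('pics/w1.png'); cv2.imwrite('pics/w1c.png',cv2.resize(im[90:230,220:340],None,fx=5,fy=4.2,interpolation=cv2.INTER_CUBIC))
im=cv2.imread('pics/top0.png'); cv2.imwrite('pics/t1c.png',cv2.resize(im[195:235,160:220],None,fx=12,fy=12,interpolation=cv2.INTER_CUBIC))
C=cam('wrist'); p,M=pose()
print(proj(C,[p[0],p[1],.042]))
for uv in [(263,170),(298,170),(300,196),(261,196),(282,122)]: print(uv,onz(C,uv,.042 if uv[1]>150 else .076).round(4))
E
```

```text
[[282.03514927 185.56357537]]
(263, 170) [0.4877 0.258  0.042 ]
(298, 170) [0.4557 0.2665 0.042 ]
(300, 196) [0.46   0.2919 0.042 ]
(261, 196) [0.4966 0.2822 0.042 ]
(282, 122) [0.4585 0.218  0.076 ]
```

View pics/w1c.png

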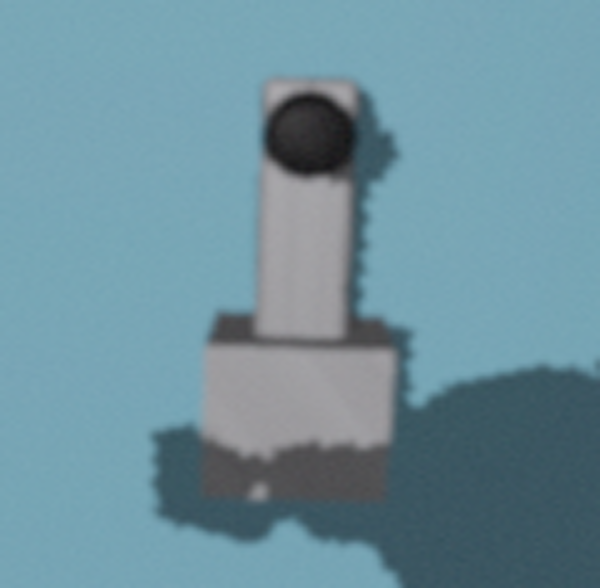

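View pics/t1c.png

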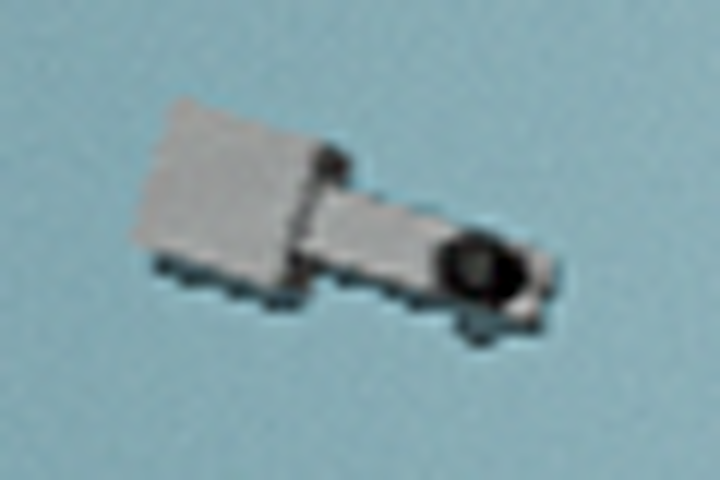

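```bash
python3 - <<'E'
from h import *
C=cam('wrist')
c=np.array([onz(C,((x+.5)/5-.5+220,(y+.5)/4.2-.5+90),.042) for x,y in [(207,345),(397,347),(385,500),(203,498)]])
print(c.round(4)); 
for i in range(4): print(np.linalg.norm(c[i]-c[i-1]).round(4),end=' ')
m=c.mean(0);print('hub',m)
g=onz(C,(282.2,121.9),.076);print('grip',g,np.linalg.norm(g[:2]-m[:2]),np.degrees(np.arctan2(*(g-m)[[1,0]])))
e=(c[1]-c[0])+(c[2]-c[3]);print('yaw from edges',np.degrees(np.arctan2(e[1],e[0])))
l=(c[0]-c[3])+(c[1]-c[2]);print('yaw2',np.degrees(np.arctan2(l[1],l[0])))
T=cam('top')
t=np.array([onz(T,((x+.5)/12-.5+160,(y+.5)/12-.5+195),.042) for x,y in [(183,97),(330,145),(290,298),(135,240)]]);print('top hub',t.mean(0))
g2=onz(T,((482+.5)/12-.5+160,(262+.5)/12-.5+195),.076);print(g2)
E
```

```text
[[0.49   0.2592 0.042 ]
 [0.4553 0.2689 0.042 ]
 [0.4664 0.3036 0.042 ]
 [0.5008 0.294  0.042 ]]
0.0364 0.036 0.0365 0.0357 hub [0.47811794 0.28140195 0.042     ]
grip [0.45834525 0.21792208 0.076     ] 0.06648799817207518 -107.3007527171175
yaw from edges 164.34730132181141
yaw2 -107.44400475811652
top hub [0.47726227 0.27923042 0.042     ]
[0.45973175 0.21428469 0.076     ]
```

```bash
python3 - <<'E'
from h import *
plan([((.4778,.2808,.10),163,4),((.4778,.2808,.009),163,4)])
E
```

```text
[[0,0,0.06,-0.01,0.02,0.5,0],[0,0,0.07,-0.01,0.02,0.5,0],[0,0,0.06,-0.02,0.02,0.5,0],[-0.01,-0.01,0.07,-0.01,0.03,0.5,0],[0,0,0,0,0,0.45,0],[0,0,0,0,0,0.46,0],[0,0,0,0,0,0.45,0],[0,0,0,0,0,0.46,0]]
```

```bash
python3 -m inch '[[0,0,0.06,-0.01,0.02,0.5,0],[0,0,0.07,-0.01,0.02,0.5,0],[0,0,0.06,-0.02,0.02,0.5,0],[0,0,0.07,-0.01,0.03,0.5,0],[0,0,0,0,0,0.45,0],[0,0,0,0,0,0.46,0],[0,0,0,0,0,0.45,0],[0,0,0,0,0,0.46,0],[0,0,0,0,0,0,0]]' 60; python3 -c "
from h import *
shot('wrist','w2')"
```

```text
clock: 4.15
tcp_pos: [0.4757, 0.2774, 0.0068]
orientation: [-0.003, 0.15, 0.989, -0.002]
wrist_force: [-0.0, -0.6, -0.3]
finger_gap: 0.0854
```

View pics/w2.png

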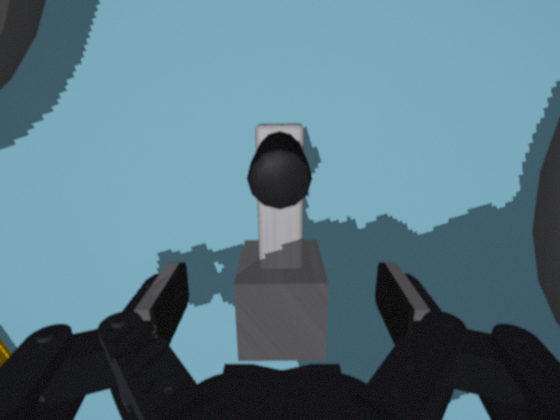

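```bash
python3 - <<'E'
from h import *
p,M=pose();print(p,M.round(4),np.degrees(np.arctan2(M[1,0],M[0,0])))
C=cam('wrist')
c=np.array([onz(C,q,.042) for q in [(235,283),(327.5,283),(327,359),(239.5,359.5)]]);print(c.round(4),c.mean(0))
e=c[1]-c[0];print(np.degrees(np.arctan2(e[1],e[0])))
print(proj(C,[.478,.2814,.042]))
E
```

```text
[0.47692058 0.27807072 0.00855469] [[-0.9549  0.2968 -0.0038]
 [ 0.2968  0.9549 -0.0019]
 [ 0.003  -0.0029 -1.    ]] 162.73487583579347
[[0.4915 0.2625 0.042 ]
 [0.4574 0.2731 0.042 ]
 [0.4668 0.3082 0.042 ]
 [0.502  0.2975 0.042 ]] [0.47943871 0.28532801 0.042     ]
162.7093073113979
[[282.83616363 313.91701248]]
```

```bash
python3 -m inch '[[0,0,0,0,0.06,0,0],[0,0,0,0,0.05,0,0],[0,0,0,0,0,0,0.4],[0,0,0,0,0,0,0.7],[0,0,0,0,0,0,1],[0,0,0,0,0,0,1],[0,0,0,0,0,0,1],[0,0,0,0,0,0,1]]' 60; python3 -c "
from h import *
p,M=pose();print(p)
shot('wrist','w3')"
```

```text
clock: 5.0
tcp_pos: [0.4803, 0.2852, 0.0103]
orientation: [0.0, 0.149, 0.989, 0.0]
wrist_force: [-0.5, 0.8, 6.0]
finger_gap: 0.0352
[0.48034219 0.28522312 0.01026899]
```

View pics/w3.png

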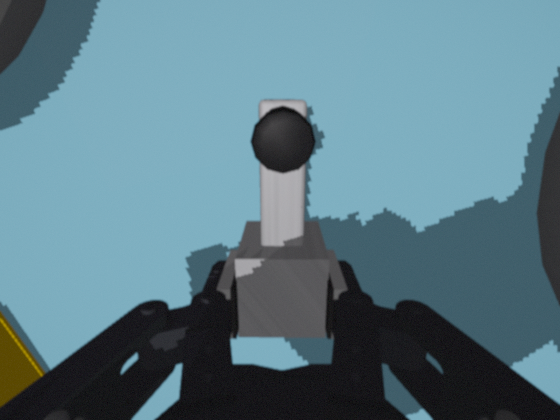

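```bash
python3 - <<'E'
from h import *
C=cam('wrist'); p,M=pose()
c=np.array([onz(C,q,.042) for q in [(235,259.5),(330,259.5),(325.5,336),(238,336)]]);m=c.mean(0);print(m,'tool',M.T@(m-p))
e=c[1]-c[0];print(np.degrees(np.arctan2(e[1],e[0])),np.degrees(np.arctan2(M[1,0],M[0,0])), [np.linalg.norm(c[i]-c[i-1]).round(4) for i in range(4)])
im=cv2.imread('pics/top0.png'); cv2.imwrite('pics/t2c.png',cv2.resize(im[115:215,205:305],None,fx=6,fy=6,interpolation=cv2.INTER_CUBIC))
im=cv2.imread('pics/scene0.png'); cv2.imwrite('pics/s2c.png',cv2.resize(im[215:310,205:315],None,fx=6,fy=6,interpolation=cv2.INTER_CUBIC))
E
```

```text
[0.47992111 0.28307669 0.042     ] tool [-0.00024353 -0.00217255 -0.03172406]
162.96443609788878 162.8739940311643 [np.float64(0.0354), np.float64(0.0364), np.float64(0.0354), np.float64(0.0364)]
```

View pics/t2c.png

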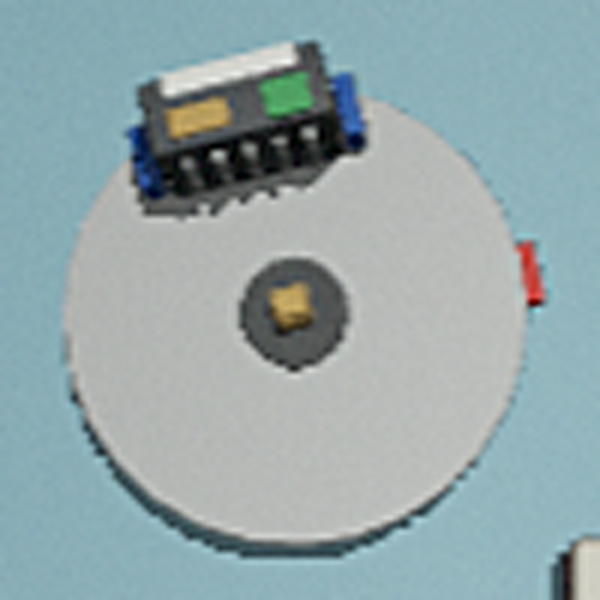

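View pics/s2c.png

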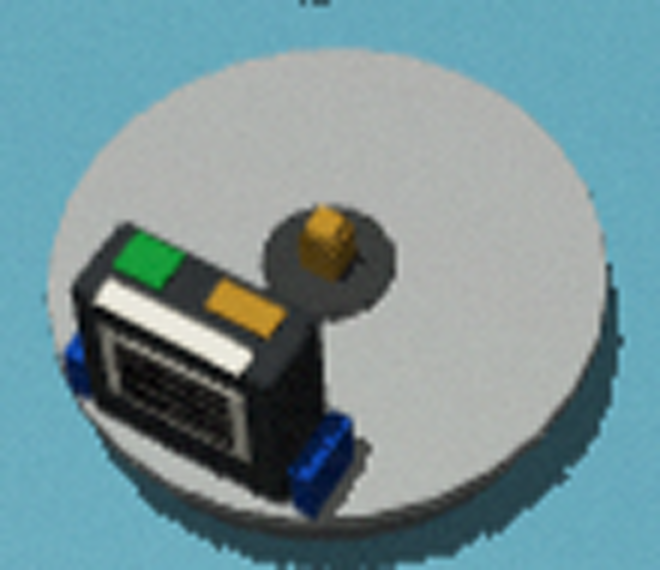

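```bash
python3 - <<'E'
from h import *
T=cam('top')
def tp(x,y,z): return onz(T,((x+.5)/6-.5+205,(y+.5)/6-.5+115),z)
a=[tp(137,85,.127),tp(318,40,.127),tp(333,105,.127),tp(155,155,.127)]
print(np.round(a,4)); 
for i,j in ((0,1),(3,2)):
    d=a[j]-a[i]; print(np.linalg.norm(d), np.degrees(np.arctan2(d[1],d[0]))+90)
print('mod',np.mean(a,0))
print('shaft',tp(291,305,.071),'ring',tp(295,312,.045))
im=cv2.imread('pics/top0.png'); hsv=cv2.cvtColor(im,cv2.COLOR_BGR2HSV)
m=((hsv[...,1]<40)&(hsv[...,2]>120)).astype(np.uint8); m[:, :205]=0;m[:,305:]=0;m[:115]=0;m[215:]=0
cs,_=cv2.findContours(m,0,1); c=max(cs,key=cv2.contourArea).reshape(-1,2)
P=np.array([onz(T,q,.042)[:2] for q in c])
# robust circle fit r=.11
ctr=np.array([.603,.069])
from scipy.optimize import least_squares
r=least_squares(lambda v:np.hypot(*(P-v[:2]).T)-v[2],[.603,.069,.11],loss='soft_l1',f_scale=.001);print('circle',r.x)
print('marker',tp(533,272,.02))
plan([((.4803,.2852,.20),163,5),((.60,.19,.20),103,8)],grip=1)
E
```

```text
[[0.6891 0.1347 0.127 ]
 [0.7096 0.0551 0.127 ]
 [0.6805 0.0483 0.127 ]
 [0.6579 0.1265 0.127 ]]
0.08220687271686157 14.39204486282668
0.0813618631252493 16.122007039270528
mod [0.68427976 0.09115445 0.127     ]
shaft [0.60177941 0.06975164 0.071     ] ring [0.60321006 0.0695229  0.045     ]
circle [0.60150015 0.06925337 0.10720816]
marker [ 0.62759364 -0.04350897  0.02      ]
[[0,0,0,0,0,-0.76,1],[0,0,0,0,0,-0.76,1],[0,0,-0.01,0,0,-0.76,1],[0,0,0,0,0,-0.76,1],[0,0,-0.01,0,0,-0.75,1],[0,0,0.94,-0.36,-0.14,0,1],[0,0,0.94,-0.37,-0.09,0,1],[0,0,0.94,-0.38,-0.04,0,1],[0,0,0.94,-0.38,0.01,0,1],[0,0,0.94,-0.38,0.05,0,1],[0,0,0.93,-0.37,0.11,0,1],[0,0,0.94,-0.35,0.15,0,1]]
[[0.01,0,0.93,-0.33,0.19,0,1]]
```

```bash
python3 -m inch '[[0,0,0,0,0,-0.4,1],[0,0,0,0,0,-0.76,1],[0,0,0,0,0,-0.76,1],[0,0,0,0,0,-0.76,1],[0,0,0,0,0,-0.76,1],[0,0,0.94,-0.36,-0.14,-0.3,1],[0,0,0.94,-0.37,-0.09,0,1],[0,0,0.94,-0.38,-0.04,0,1],[0,0,0.94,-0.38,0.01,0,1],[0,0,0.94,-0.38,0.05,0,1],[0,0,0.93,-0.37,0.11,0,1],[0,0,0.94,-0.35,0.15,0,1]]'
python3 -m inch '[[0,0,0.66,-0.33,0.19,0,1],[0,0,0,0,0,0,1],[0,0,0,0,0,0,1]]'; python3 -c "
from h import *
st,im=shot('wrist','w4')
p,M=pose();print(p,np.degrees(np.arctan2(M[1,0],M[0,0])),env.get_state()['joint_pos'])
"
```

```text
clock: 6.25
tcp_pos: [0.5848, 0.2007, 0.1955]
orientation: [-0.001, 0.574, 0.819, -0.001]
wrist_force: [0.8, -0.5, -1.3]
finger_gap: 0.035
clock: 6.55
tcp_pos: [0.5988, 0.189, 0.1956]
orientation: [-0.001, 0.608, 0.794, -0.001]
wrist_force: [-0.2, -0.3, -2.1]
finger_gap: 0.0349
[0.59858374 0.18937105 0.19588184] 105.09724303785283 [ 1.78562929e-01  4.29713191e-01  1.29514326e-01  1.27272764e+00
  1.40820053e-04 -8.49341588e-02]
```

View pics/w4.png

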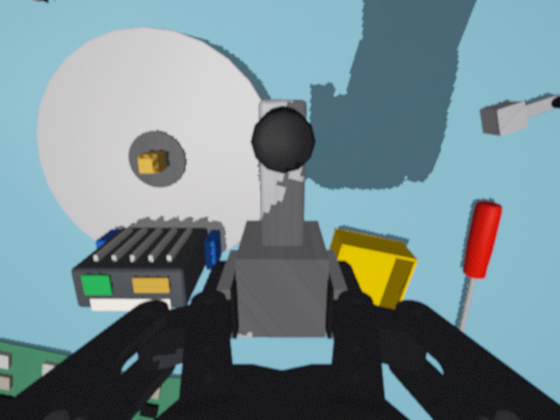

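```bash
python3 - <<'E'
from h import *
from scipy.optimize import least_squares
im=cv2.imread('pics/w4.png'); cv2.imwrite('pics/w4c.png',cv2.resize(im[120:200,115:195],None,fx=7,fy=7,interpolation=cv2.INTER_CUBIC))
cv2.imwrite('pics/w4m.png',cv2.resize(im[215:320,65:235],None,fx=4.5,fy=4.5,interpolation=cv2.INTER_CUBIC))
C=cam('wrist'); hsv=cv2.cvtColor(im,cv2.COLOR_BGR2HSV)
m=((hsv[...,1]<40)&(hsv[...,2]>130)).astype(np.uint8); m[:,258:]=0; m[235:]=0
cs,_=cv2.findContours(m,0,1); c=max(cs,key=cv2.contourArea).reshape(-1,2); c=c[(c[:,0]<255)&(c[:,1]<215)]
P=np.array([onz(C,q,.042)[:2] for q in c])
r=least_squares(lambda v:np.hypot(*(P-v[:2]).T)-v[2],[.603,.069,.11],loss='soft_l1',f_scale=.001);print('circle',r.x,r.cost,len(c))
g=((hsv[...,2]<105)&(hsv[...,1]<60)).astype(np.uint8); g[:, :120]=0; g[:,195:]=0; g[:125]=0; g[192:]=0
cs,_=cv2.findContours(g,0,1); c=cv2.convexHull(max(cs,key=cv2.contourArea)).reshape(-1,2)
P=np.array([onz(C,q,.045)[:2] for q in c]); print(c.min(0),c.max(0))
r=least_squares(lambda v:np.hypot(*(P-v[:2]).T)-v[2],[.603,.069,.025],loss='soft_l1',f_scale=.001);print('ring',r.x,r.cost)
E
```

```text
circle [0.60332148 0.07113506 0.10850008] 0.000615765816615074 382
[133 136] [170 173]
ring [0.60048794 0.067202   0.0177344 ] 2.7181503914628796e-06
```

View pics/w4c.png

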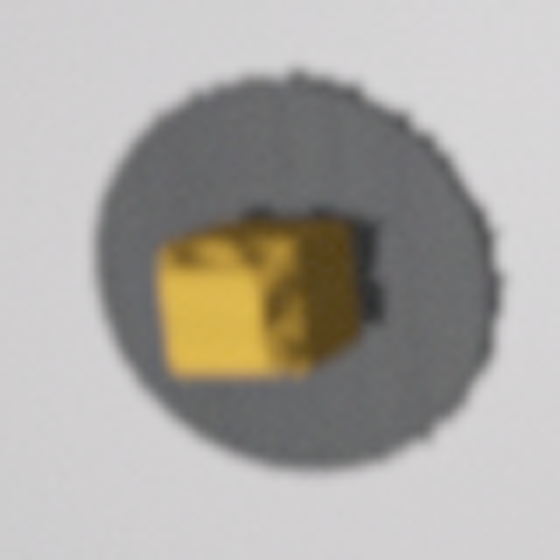

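View pics/w4m.png

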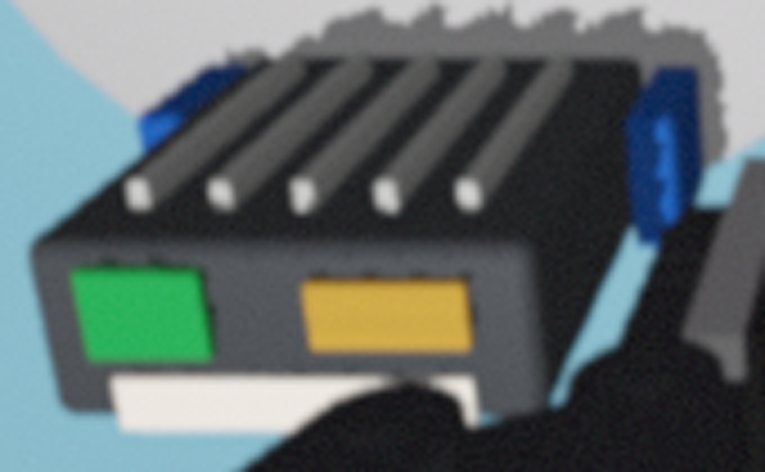

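```bash
python3 - <<'E'
from h import *
C=cam('wrist'); p,M=pose()
f=lambda x,y,z:onz(C,((x+.5)/7-.5+115,(y+.5)/7-.5+120),z)
print('ring',f(297.5,271,.045),'L/R',f(100,250,.045),f(497,290,.045),f(270,75,.045),f(320,468,.045))
t=[f(165,268,.071),f(258,268,.071),f(272,375,.071),f(178,378,.071)];print('top',np.round(t,4),np.mean(t,0))
g=lambda x,y,z:onz(C,((x+.5)/4.5-.5+65,(y+.5)/4.5-.5+215),z)
a,b=g(36,243,.127),g(526,241,.127); d=b-a; print('inner edge',a,b,np.linalg.norm(d),'az',np.degrees(np.arctan2(d[1],d[0]))-90)
n=np.array([np.cos(np.radians(15)),np.sin(np.radians(15))]);
for c in ([.6033,.0711],[.6015,.0693]):print((a[:2]-c)@n,(b[:2]-c)@n,((a+b)[:2]/2-c)@[-n[1],n[0]])
E
```

```text
ring [0.60258435 0.07190485 0.045     ] L/R [0.60656531 0.04667466 0.045     ] [0.59825167 0.09748411 0.045     ] [0.57854772 0.06479176 0.045     ] [0.62823003 0.07877543 0.045     ]
top [[0.5994 0.0652 0.071 ]
 [0.5965 0.0759 0.071 ]
 [0.609  0.0794 0.071 ]
 [0.6124 0.0685 0.071 ]] [0.6043363  0.07220831 0.071     ]
inner edge [0.67815977 0.0510391  0.127     ] [0.65688084 0.12827175 0.127     ] 0.08011038841596761 az 15.403806436447113
0.06711684447148697 0.06655225100677944 0.0013017272803319167
0.06932138523999175 0.06875679177528422 0.002574519486467721
```

```bash
python3 - <<'E'
from h import *
plan([((.605,.0718,.17),105.4,5),((.605,.0718,.092),105.4,3)],grip=1)
E
```

```text
[[0,0,-0.01,-0.46,-0.1,0.1,1],[0,0,-0.01,-0.46,-0.1,0.1,1],[-0.01,0,-0.01,-0.46,-0.1,0.11,1],[0,0,0,-0.46,-0.1,0.1,1],[-0.01,0,-0.01,-0.46,-0.09,0.11,1],[0,0,0,0,0,0.52,1],[0,0,0,0,0,0.52,1],[0,0,0,0,0,0.52,1]]
```

```bash
python3 -m inch '[[0,0,0,-0.46,-0.1,0.1,1],[0,0,-0.01,-0.46,-0.1,0.1,1],[0,0,-0.01,-0.46,-0.1,0.11,1],[0,0,-0.01,-0.46,-0.1,0.1,1],[0,0,-0.01,-0.46,-0.09,0.11,1],[0,0,0,0,0,0.52,1],[0,0,0,0,0,0.52,1],[0,0,0,0,0,0.5,1],[0,0,0,0,0,0,1],[0,0,0,0,0,0,1]]'; python3 -c "
from h import *
shot('scene','s5',(200,200,330,310),6); shot('top','t5',(205,110,305,220),5)
p,M=pose();print(p,np.degrees(np.arctan2(M[1,0],M[0,0])))
"
```

```text
clock: 7.6
tcp_pos: [0.605, 0.0726, 0.0939]
orientation: [-0.001, 0.606, 0.796, -0.0]
wrist_force: [0.4, -0.2, -1.6]
finger_gap: 0.0355
[0.60669948 0.07237654 0.09549135] 105.40641753101293
```

View pics/s5.png

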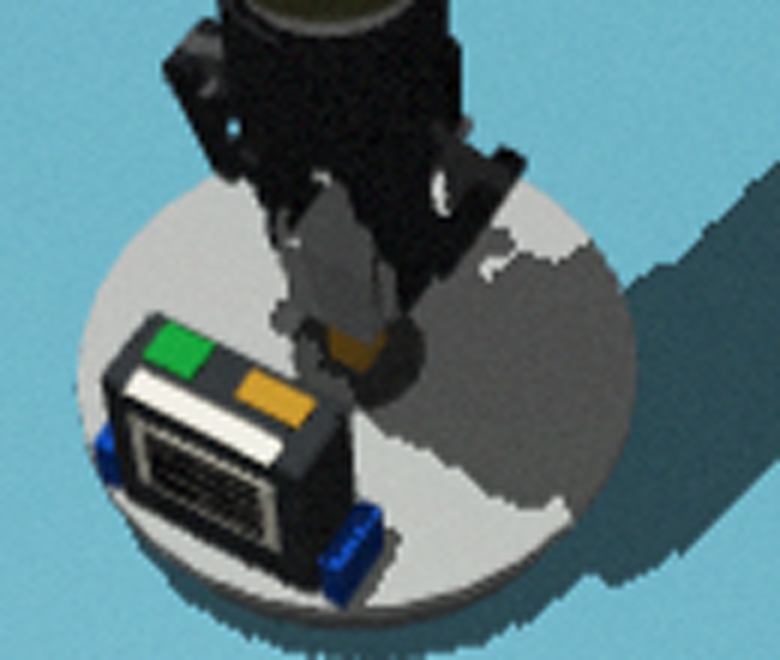

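View pics/t5.png

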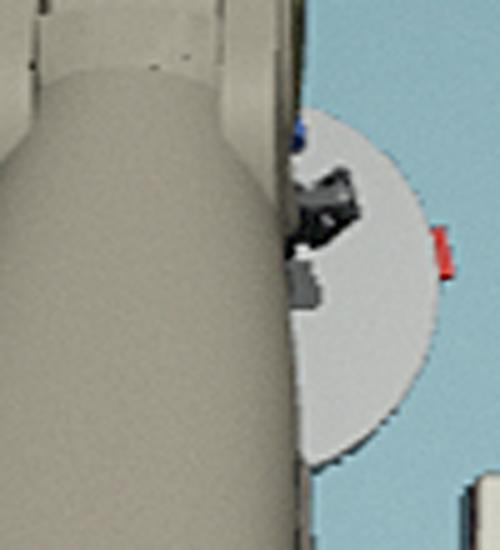

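```bash
python3 - <<'E'
from h import *
C=cam('scene'); p,M=pose(); print(p)
hub=p+M@np.array([-.0002,-.0022,.0103])
def q(c,h,az=15.4):
    a=np.radians(az); X=np.array([np.cos(a),np.sin(a),0]);Y=np.array([-X[1],X[0],0])
    return np.array([c+h*(i*X+j*Y) for i,j in((1,1),(1,-1),(-1,-1),(-1,1))])
f=lambda P:((proj(C,P)-[200,200]+.5)*6-.5).round(0).tolist()
print('hub bottom',f(q(hub,.018)),'hub top',f(q(hub+[0,0,.042],.018)))
ax=np.array([.603,.0712,0])
print('shaft foot',f(q(ax+[0,0,.045],.008)),'taper',f(q(ax+[0,0,.064],.008)),f(q(ax+[0,0,.071],.0055)))
im=cv2.imread('pics/s5_full.png')[235:275,240:280]; im=cv2.resize(im,None,fx=15,fy=15,interpolation=cv2.INTER_CUBIC); im=np.clip(im*1.6,0,255).astype(np.uint8)
cv2.imwrite('pics/s5d.png',im)
E
```

```text
[0.60669948 0.07237654 0.09549135]
hub bottom [[368.0, 344.0], [286.0, 305.0], [335.0, 238.0], [417.0, 275.0]] hub top [[364.0, 278.0], [279.0, 239.0], [331.0, 170.0], [415.0, 208.0]]
shaft foot [[365.0, 370.0], [329.0, 354.0], [350.0, 324.0], [386.0, 340.0]] taper [[363.0, 343.0], [327.0, 326.0], [349.0, 296.0], [384.0, 313.0]] [[360.0, 325.0], [335.0, 313.0], [350.0, 293.0], [375.0, 304.0]]
```

View pics/s5d.png

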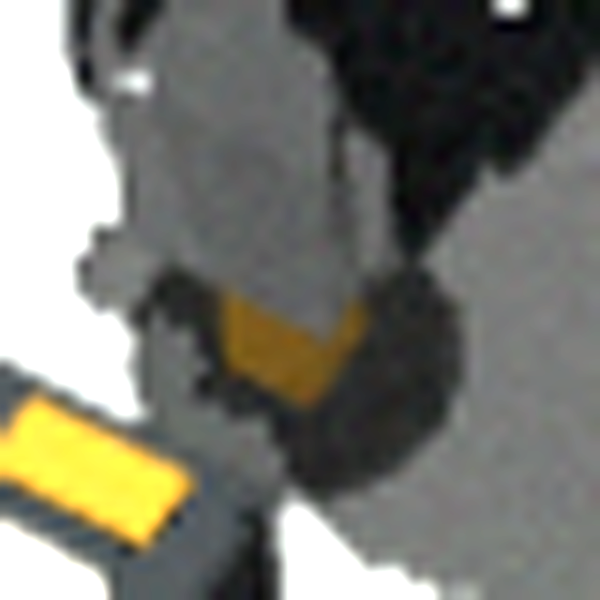

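```bash
python3 -m inch '[[0,0,0,-0.03,-0.01,0.1,1],[0,0,0,0,0,0.1,1],[0,0,0,0,0,0.08,1],[0,0,0,0,0,0.06,1],[0,0,0,0,0,0.06,1],[0,0,0,0,0,0,1],[0,0,0,0,0,0,1]]'; python3 -c "
from h import *
st=env.get_state();print(st['tcp_pos'],st['wrist_force'],st['ft_torque'])"
```

```text
clock: 8.4
tcp_pos: [0.6055, 0.0714, 0.0733]
orientation: [-0.001, 0.606, 0.795, 0.001]
wrist_force: [0.3, 4.9, -4.0]
finger_gap: 0.0351
[0.60546885 0.07138294 0.0732601 ] [ 0.34978072  4.88951153 -3.9789489 ] [ 1.15315823 -0.09329093 -0.05231858]
```

```bash
python3 -m inch '[[0,0,0,0.02,0,0.06,1],[0,0,0,0,0,0.08,1],[0,0,0,0,0,0.08,1],[0,0,0,0,0,0,1]]'; python3 -c "
from h import *
st=env.get_state();print(st['tcp_pos'],st['wrist_force'],st['ft_torque'])"
```

```text
clock: 8.8
tcp_pos: [0.6051, 0.0715, 0.0619]
orientation: [-0.0, 0.606, 0.795, -0.0]
wrist_force: [-0.5, 3.9, -3.9]
finger_gap: 0.035
[0.60508744 0.07145426 0.06186956] [-0.51810308  3.87510331 -3.86329067] [ 0.85991571 -0.06104094 -0.06213517]
```

```bash
python3 -m inch '[[0,0,0,0.02,0,0.06,1],[0,0,0,0,0,0.06,1],[0,0,0,0,0,0.03,1],[0,0,0,0,0,0,1]]'; python3 -c "
from h import *
st=env.get_state();print(st['tcp_pos'],st['wrist_force'],st['ft_torque'])"
```

```text
clock: 9.2
tcp_pos: [0.6053, 0.0716, 0.0553]
orientation: [0.0, 0.607, 0.795, -0.0]
wrist_force: [-0.2, -0.7, -0.1]
finger_gap: 0.0349
[0.60527878 0.07163844 0.0553049 ] [-0.20139812 -0.65900177 -0.11754848] [-0.09670784  0.09379454 -0.01683122]
```

```bash
python3 -m inch '[[0,0,0,0,0,0.03,1],[0,0,0,0,0,0.02,1],[0,0,0,0,0,0,1]]'; python3 -m inch '[[0,0,0,0,0,0,0.6],[0,0,0,0,0,0,0.2],[0,0,0,0,0,0,0],[0,0,0,0,0,0,0],[0,0,0,0,0,0,0],[0,0,0,0,0,0,0]]'; python3 -c "
from h import *
shot('wrist','w6');shot('scene','s6',(200,200,330,310),6)"
```

```text
clock: 9.5
tcp_pos: [0.6053, 0.0717, 0.0552]
orientation: [0.001, 0.607, 0.795, -0.0]
wrist_force: [-6.5, -1.7, 13.8]
finger_gap: 0.0352
clock: 10.1
tcp_pos: [0.6052, 0.0722, 0.0525]
orientation: [-0.0, 0.606, 0.795, -0.0]
wrist_force: [0.2, 0.9, 0.1]
finger_gap: 0.0855
```

View pics/w6.png

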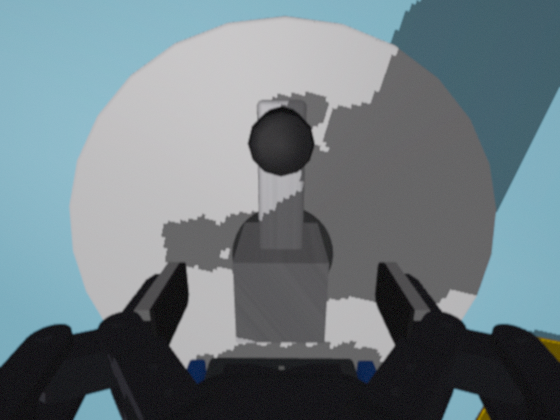

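View pics/s6.png

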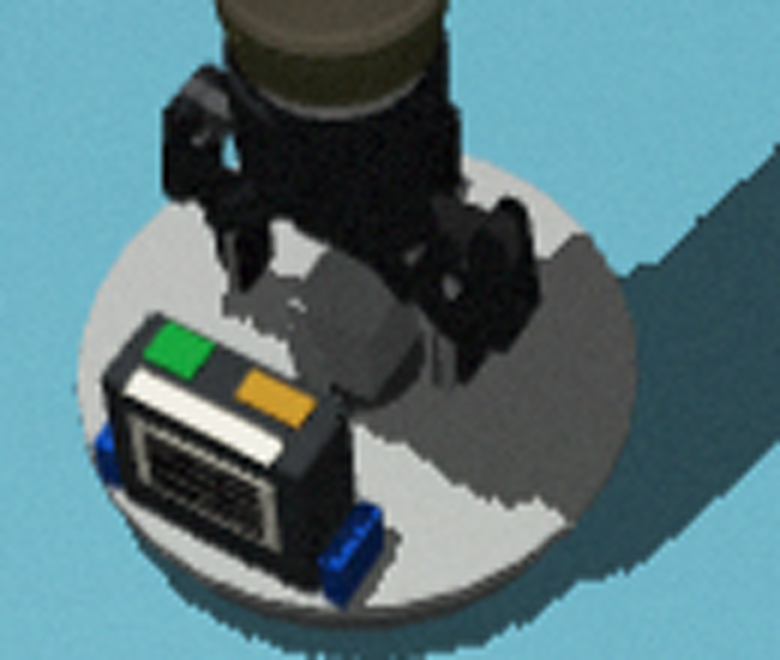

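```bash
python3 -m inch '[[0,0,0,0,0,-0.3,0],[0,0,0,0,0,-0.3,0],[0,0,0,0,-0.3,0,0],[0,0,0,0,-0.5,0,0],[0,0,0,0,-0.5,0,0],[0,0,0,0,0,0,0],[0,0,0,0,0,0,0]]' 40; python3 -c "
from h import *
shot('wrist','w7')
p,M=pose();print(p)
d=np.array([.603,.071,.1])-p;print(d,M.T@d)"
```

```text
clock: 10.9
tcp_pos: [0.5427, 0.055, 0.083]
orientation: [0.0, 0.606, 0.795, 0.0]
wrist_force: [0.7, -1.4, 0.6]
finger_gap: 0.0853
[0.54346952 0.05503007 0.08315315]
[0.05953048 0.01596993 0.01684685] [-0.00035659  0.06165983 -0.01675324]
```

View pics/w7.png

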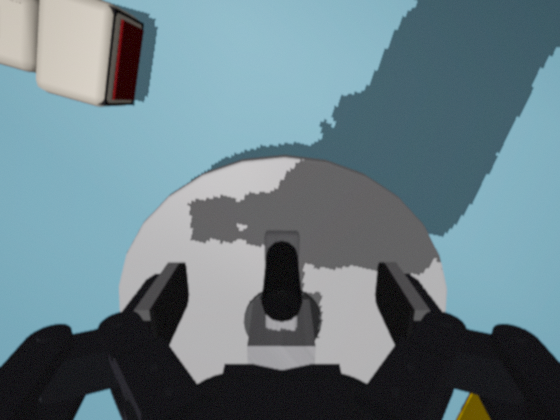

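```bash
python3 -m inch '[[0,0,0,0,-0.09,0,0.3],[0,0,0,0,0,0,0.6],[0,0,0,0,0,0,0.9],[0,0,0,0,0,0,1],[0,0,0,0,0,0,1],[0,0,0,0,0,0,1],[0,0,0,0,0,0,1]]' 40; python3 -c "
from h import *
shot('wrist','w8')
p,M=pose();print(p)
d=np.array([.603,.071,.1])-p;print(d,M.T@d)
C=(p[0]+.066*M[0,1],p[1]+.066*M[1,1]);print(C)
a0=105.4;W=[]
for k in range(1,5):
    f=np.radians(195.4-22*k);W.append(((.603+.066*np.cos(f),.071+.066*np.sin(f),.083),105.4-22*k,4))
plan(W,grip=1)"
```

```text
clock: 11.65
tcp_pos: [0.5384, 0.0539, 0.0828]
orientation: [0.0, 0.606, 0.795, 0.0]
wrist_force: [0.5, -0.0, 0.1]
finger_gap: 0.0143
[0.53837979 0.05387902 0.08278051]
[0.06462021 0.01712098 0.01721949] [-0.00059711  0.06685243 -0.01719905]
(np.float64(0.6020255155217167), np.float64(0.07134959572289575))
[[0,0,0.69,0.12,0.03,0,1],[0,0,0.68,0.12,0.02,0,1],[0,0,0.69,0.12,0,0,1],[0,0,0.68,0.13,-0.01,0,1],[0,0,0.69,0.12,0.02,0,1],[0,0,0.69,0.13,0.01,0,1],[0,0,0.69,0.13,0,0,1],[0,0,0.68,0.12,0,0,1],[0,0,0.69,0.12,0.02,0,1],[0,0,0.69,0.13,0.01,0,1],[0,0,0.69,0.13,0,0,1],[0,0,0.68,0.12,-0.01,0,1]]
[[0,0,0.69,0.12,0.02,0,1],[0,0,0.69,0.13,0.01,0,1],[0,0,0.69,0.13,0,0,1],[0,0,0.68,0.12,-0.01,0,1]]
```

View pics/w8.png

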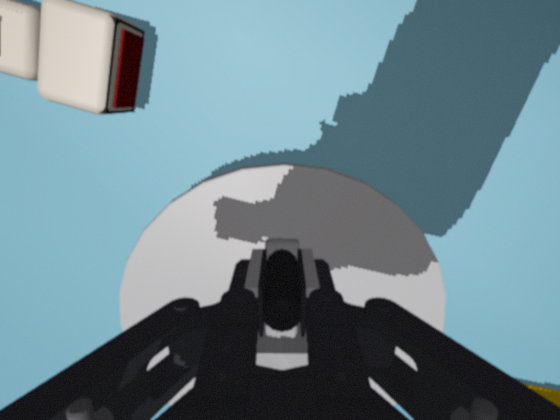

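```bash
python3 -m inch '[[0,0,0.69,0.12,0.01,0,1],[0,0,0.68,0.12,0.01,0,1],[0,0,0.69,0.12,0.01,0,1],[0,0,0.68,0.13,0,0,1],[0,0,0.69,0.12,0.01,0,1],[0,0,0.69,0.13,0.01,0,1],[0,0,0.69,0.13,0,0,1],[0,0,0.68,0.12,0.01,0,1]]'; python3 -c "
from h import *
p,M=pose();print(p)
c=np.array([.6027,.0713]);d=p[:2]-c;print(np.hypot(*d),np.degrees(np.arctan2(d[1],d[0]))%360,np.degrees(np.arctan2(M[1,0],M[0,0])))
W=[]
for k in range(3,6):
    f=np.radians(195.4-22*k);W.append(((c[0]+.066*np.cos(f),c[1]+.066*np.sin(f),.083),105.4-22*k,4))
plan(W,grip=1)"
```

```text
clock: 12.5
tcp_pos: [0.5437, 0.1034, 0.0829]
orientation: [-0.001, 0.86, 0.51, -0.0]
wrist_force: [-2.8, 4.3, 2.3]
finger_gap: 0.015
[0.54365332 0.1033679  0.08286358]
0.0671927060732389 151.49388012234346 61.30065427162752
[[0,0,0.68,0.12,0.03,0,1],[-0.01,0,0.69,0.13,0.02,0,1],[0,0,0.68,0.13,0,0,1],[-0.01,0,0.69,0.13,0,0,1],[0,0,0.69,0.12,0.02,0,1],[0,0,0.69,0.13,0.01,0,1],[0,0,0.68,0.12,0,0,1],[0,-0.01,0.69,0.13,-0.01,0,1],[0,0,0.69,0.12,0.02,0,1],[0,0,0.69,0.13,0.01,0,1],[0,0,0.68,0.12,0,0,1],[0,0,0.69,0.13,0,0,1]]
```

```bash
python3 -m inch '[[0,0,0.68,0.12,0.02,0,1],[0,0,0.69,0.13,0.02,0,1],[0,0,0.68,0.13,0,0,1],[0,0,0.69,0.13,0,0,1],[0,0,0.69,0.12,0.02,0,1],[0,0,0.69,0.13,0.01,0,1],[0,0,0.68,0.12,0,0,1],[0,0,0.69,0.13,0,0,1]]'; python3 -c "
from h import *
p,M=pose();print(p,env.get_state()['ft_torque'])
shot('top','t9',(205,110,305,220),5)
c=np.array([.6027,.0713]);d=p[:2]-c;print(np.hypot(*d),np.degrees(np.arctan2(d[1],d[0]))%360,np.degrees(np.arctan2(M[1,0],M[0,0])))
W=[]
for k in range(1,3):
    f=np.radians(107.4-10*k);W.append(((c[0]+.066*np.cos(f),c[1]+.066*np.sin(f),.083),17.4-10*k,2))
plan(W,grip=1)"
```

```text
clock: 13.3
tcp_pos: [0.5827, 0.136, 0.0832]
orientation: [-0.003, 0.988, 0.152, -0.0]
wrist_force: [-2.0, 7.3, 3.6]
finger_gap: 0.0151
[0.58271716 0.13599537 0.08317749] [1.49143905 0.44498188 0.20421976]
0.06771118449174053 107.16466042473819 17.451359365522453
[[-0.02,0,0.61,0.1,0.03,0,1],[-0.02,-0.01,0.62,0.1,0.01,0.01,1],[0,0,0.62,0.11,0.01,0,1],[0,0,0.63,0.12,0,0,1]]
```

View pics/t9.png

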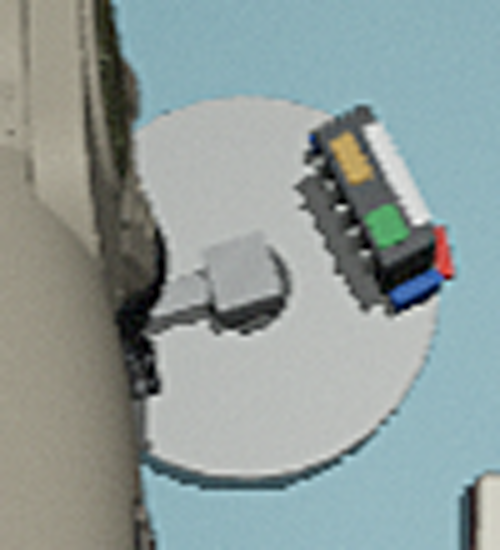

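```bash
python3 -m inch '[[0,0,0.6,0.1,0.02,0,1],[0,0,0.6,0.1,0.01,0,1],[0,0,0.6,0.11,0.01,0,1],[0,0,0,0,0,0,1]]'; python3 -c "
from h import *
p,M=pose();print(p,env.get_state()['ft_torque'])
shot('top','t10',(205,110,305,220),5)
c=np.array([.6027,.0713]);d=p[:2]-c;print(np.hypot(*d),np.degrees(np.arctan2(d[1],d[0]))%360,np.degrees(np.arctan2(M[1,0],M[0,0])))
"
```

```text
clock: 13.75
tcp_pos: [0.5997, 0.1388, 0.0836]
orientation: [-0.004, 1.0, 0.028, 0.001]
wrist_force: [-0.9, 14.3, 4.0]
finger_gap: 0.015
[0.59965526 0.13881485 0.08358771] [2.62208926 0.25776847 0.04831142]
0.06758347070845888 92.58214107828205 3.20885314027216
```

View pics/t10.png

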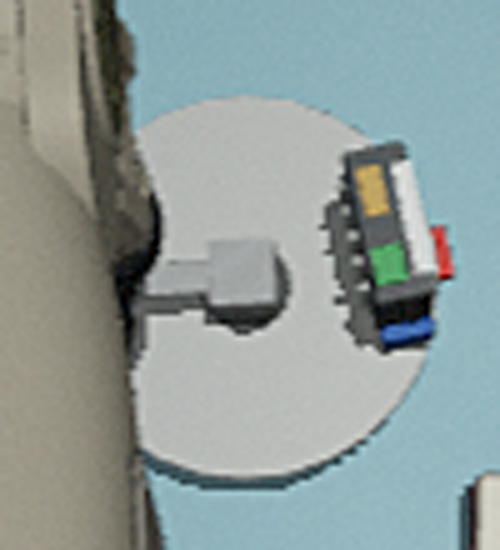

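```bash
python3 -m inch '[[0,0,0.5,0.1,-0.01,0,1],[0,0,0.5,0.1,-0.01,0,1],[0,0,0,0,0,0,1]]'; python3 -c "
from h import *
p,M=pose();print(p,env.get_state()['ft_torque'])
shot('top','t11',(205,110,305,220),5)
c=np.array([.6027,.0713]);d=p[:2]-c;print(np.hypot(*d),np.degrees(np.arctan2(d[1],d[0]))%360,np.degrees(np.arctan2(M[1,0],M[0,0])))
"
```

```text
clock: 14.1
tcp_pos: [0.6046, 0.1389, 0.0829]
orientation: [-0.003, 0.999, -0.042, -0.004]
wrist_force: [-12.7, 10.3, 11.3]
finger_gap: 0.0148
[0.60460233 0.13894776 0.08291513] [1.75613449 2.52907115 0.14434386]
0.06767450452934837 88.38920446165862 -4.766850719741106
```

View pics/t11.png

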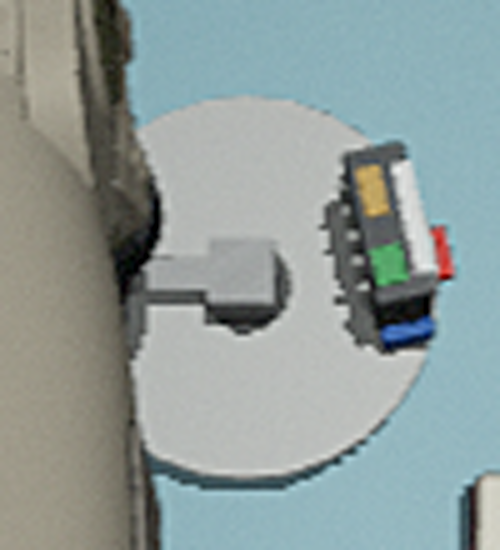

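```bash
python3 -m inch '[[0,0,0,-0.05,-0.01,0,1],[0,0,0,0,0,0,1],[0,0,0,0,0,0,0.7],[0,0,0,0,0,0,0.3],[0,0,0,0,0,0,0],[0,0,0,0,0,0,0],[0,0,0,0,0,-0.4,0],[0,0,0,0,0,-0.8,0],[0,0,0,0,0,-0.8,0],[0,0,0,0,0,-0.4,0]]'; python3 - <<'E'
from h import *
im=cv2.imread('pics/top0.png'); cv2.imwrite('pics/sc.png',cv2.resize(im[195:255,290:360],None,fx=9,fy=9,interpolation=cv2.INTER_CUBIC))
im=cv2.imread('pics/w8.png')
plan([((.50,-.03,.2),0,6),((.47,-.12,.18),4,4)])
E
```

```text
clock: 15.15
tcp_pos: [0.6084, 0.136, 0.2067]
orientation: [-0.0, 0.999, -0.043, 0.003]
wrist_force: [0.6, 0.5, 0.3]
finger_gap: 0.0852
[[0,-0.01,-0.1,-0.31,0.58,0.02,0],[0,-0.01,-0.1,-0.32,0.58,0.02,0],[0,0,-0.1,-0.33,0.57,0.02,0],[0,-0.01,-0.1,-0.34,0.57,0.02,0],[0,0,-0.11,-0.34,0.57,0.02,0],[0,-0.01,-0.1,-0.36,0.55,0.03,0],[0,0,-0.13,-0.15,0.45,0.1,0],[0,0,-0.12,-0.16,0.45,0.1,0],[0,0,-0.13,-0.16,0.45,0.1,0],[0,0,-0.12,-0.17,0.44,0.1,0]]
```

View pics/sc.png

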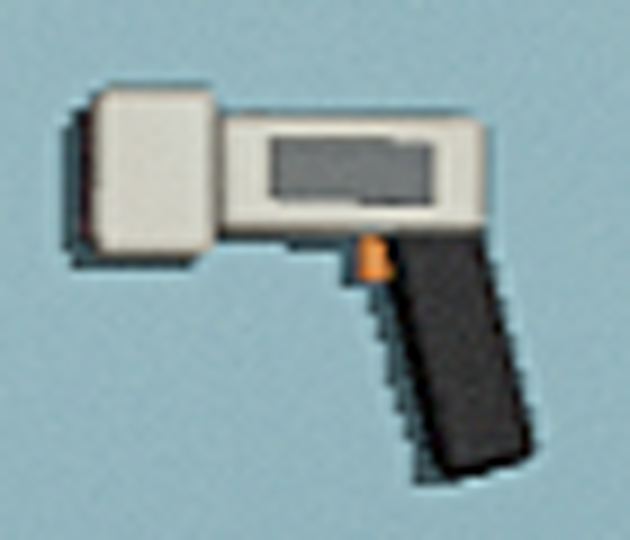

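```bash
python3 -m inch '[[0,0,-0.1,-0.31,0.58,0.02,0],[0,0,-0.1,-0.32,0.58,0.02,0],[0,0,-0.1,-0.33,0.57,0.02,0],[0,0,-0.1,-0.34,0.57,0.02,0],[0,0,-0.11,-0.34,0.57,0.02,0],[0,0,-0.1,-0.36,0.55,0.03,0],[0,0,0,-0.15,0.45,0.1,0],[0,0,0,-0.16,0.45,0.1,0],[0,0,0,-0.16,0.45,0.1,0],[0,0,0,-0.17,0.44,0.1,0],[0,0,0,0,0,0,0],[0,0,0,0,0,0,0]]'; python3 - <<'E'
from h import *
shot('wrist','w12'); shot('scene','s12',(200,200,330,310),6); shot('top','t12',(205,110,305,220),5)
p,M=pose();print(p,np.degrees(np.arctan2(M[1,0],M[0,0])),env.get_state()['joint_pos'])
E
```

```text
clock: 16.35
tcp_pos: [0.4662, -0.1195, 0.1764]
orientation: [-0.0, 1.0, -0.001, 0.0]
wrist_force: [0.6, 0.6, 0.5]
finger_gap: 0.0855
[ 0.46665661 -0.11858689  0.17656096] 0.03395520216840576 [-4.15861368e-01  1.58072196e-01 -2.91727297e-01  1.12048168e+00
  1.31404397e-04  1.15434239e+00]
```

View pics/w12.png

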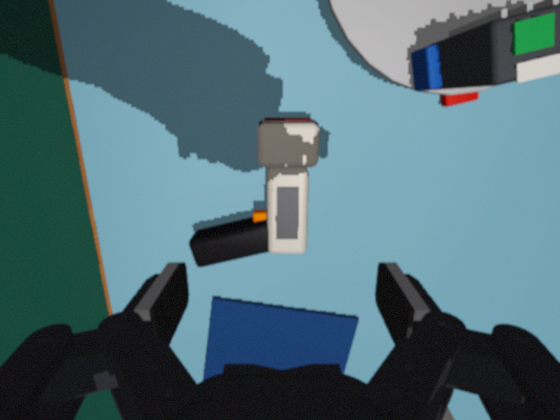

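View pics/s12.png

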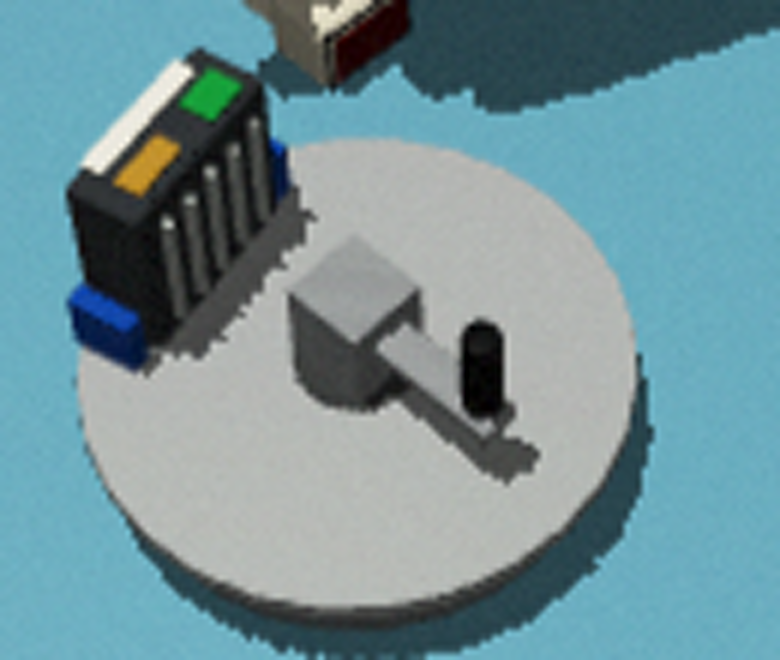

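View pics/t12.png

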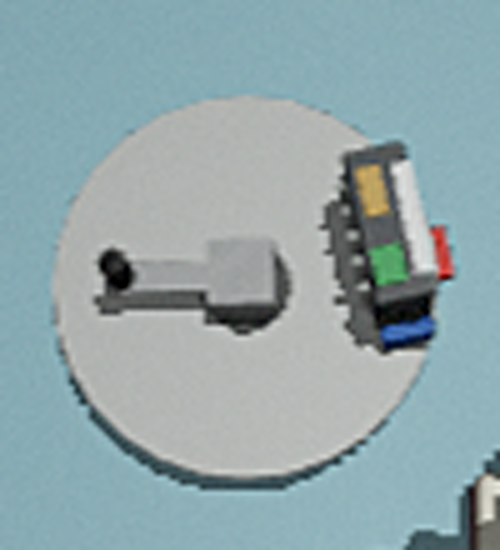

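```bash
python3 - <<'E'
from h import *
im=cv2.imread('pics/w12.png'); cv2.imwrite('pics/w12c.png',cv2.resize(im[110:270,180:340],None,fx=5,fy=3.7,interpolation=cv2.INTER_CUBIC))
cv2.imwrite('pics/t12c.png',cv2.resize(cv2.imread('pics/t12_full.png')[125:190,250:300],None,fx=12,fy=9,interpolation=cv2.INTER_CUBIC))
E
```

```text
(no output)
```

View pics/w12c.png

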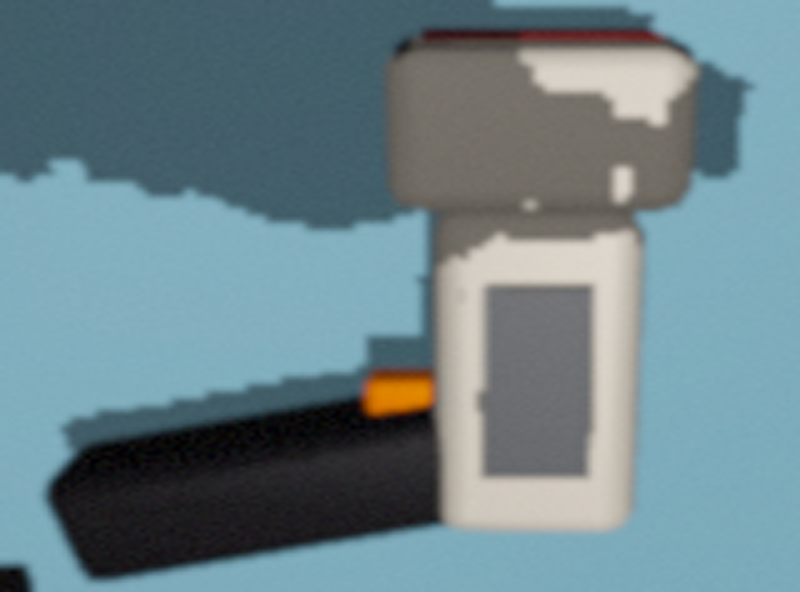

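View pics/t12c.png

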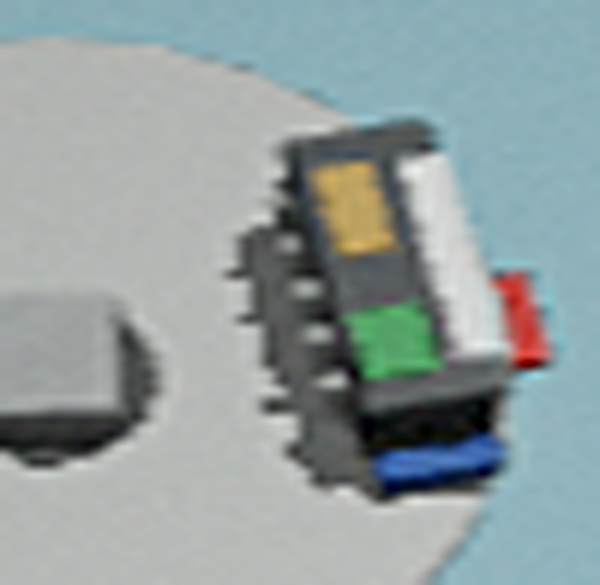

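```bash
python3 - <<'E'
from h import *
C=cam('wrist'); p,M=pose()
f=lambda x,y,z=.04:onz(C,((x+.5)/5-.5+180,(y+.5)/3.7-.5+110),z)
rl,rr=f(440,527),f(632,527); fl,fr=f(436,225),f(641,225); hl,hr=f(390,100),f(696,100); ff=f(541,42); hb=f(541,210)
rm=(rl+rr)/2; fm=(fl+fr)/2; hm=(hl+hr)/2
print(rm,fm,hm,np.linalg.norm(rl-rr),np.linalg.norm(fl-fr),np.linalg.norm(hl-hr))
d=(hm-rm);az=np.degrees(np.arctan2(d[1],d[0]));print('az',az, np.degrees(np.arctan2(*(fm-rm)[[1,0]])))
u=d/np.linalg.norm(d);print('len to headback',(hb-rm)@u,'front',(ff-rm)@u)
print('mid from rear',rm+.059*u,'from front',ff-.065*u,'from headback',hb-.025*u)
T=cam('top'); g=lambda x,y,z:onz(T,((x+.5)/12-.5+250,(y+.5)/9-.5+125),z)
for a,b in (((290,160),(365,405)),((440,155),(507,355)),((398,165),(455,358))):
    A=g(*a,.127);B=g(*b,.127);d=B-A;print('mod',A,B,np.degrees(np.arctan2(d[1],d[0]))+90, np.linalg.norm(d))
A=g(290,160,.127);B=g(365,405,.127);n=np.array([np.cos(np.radians(-77)),np.sin(np.radians(-77))])
print((A[:2]-[.6027,.0705])@n,(B[:2]-[.6027,.0705])@n)
print('red',g(522,320,.02))
E
```

```text
[ 0.47236603 -0.17976496  0.04      ] [ 0.47230952 -0.10063998  0.04      ] [ 0.47288098 -0.07137669  0.04      ] 0.03660905058199259 0.03604890651989892 0.05213236457671909
az 89.72779408191656 90.04092096986022
len to headback 0.08273674104243608 front 0.1213537145082428
mid from rear [ 0.47264633 -0.12076563  0.04      ] from front [ 0.47213421 -0.12340951  0.04      ] from headback [ 0.47260254 -0.12202869  0.04      ]
mod [0.65320796 0.01217035 0.127     ] [ 0.58082102 -0.00458707  0.127     ] -76.96575302980295 0.07430127336796183
mod [ 0.65481285 -0.02080786  0.127     ] [ 0.59567358 -0.03565598  0.127     ] -75.90604779164897 0.06097474769093058
mod [ 0.65181026 -0.0115819   0.127     ] [ 0.59474666 -0.02426123  0.127     ] -77.47260121035976 0.058455276409964035
0.06819648704035836 0.06824089857232006
red [ 0.62702151 -0.04242517  0.02      ]
```

```bash
python3 - <<'E'
from h import *
plan([((.4725,-.122,.10),0,3),((.4725,-.122,.008),0,4)])
E
```

```text
[[0,0,0,0.04,0.02,0.51,0],[0,0,0,0.04,0.02,0.51,0],[0,0,0,0.04,0.03,0.51,0],[0,0,0,0,0,0.46,0],[0,0,0,0,0,0.46,0],[0,0,0,0,0,0.46,0],[0,0,0,0,0,0.46,0]]
```

```bash
python3 -m inch '[[0,0,0,0.04,0.02,0.51,0],[0,0,0,0.04,0.02,0.51,0],[0,0,0,0.04,0.03,0.51,0],[0,0,0,0,0,0.46,0],[0,0,0,0,0,0.46,0],[0,0,0,0,0,0.46,0],[0,0,0,0,0,0.46,0],[0,0,0,0,0,0,0],[0,0,0,0,0,0,0]]' 80; python3 -c "
from h import *
shot('wrist','w13');p,M=pose();print(p)"
```

```text
clock: 17.4
tcp_pos: [0.4723, -0.1219, 0.008]
orientation: [-0.0, 1.0, 0.0, -0.0]
wrist_force: [0.6, -1.0, 0.0]
finger_gap: 0.0854
[ 0.47305513 -0.12244934  0.00865826]
```

View pics/w13.png

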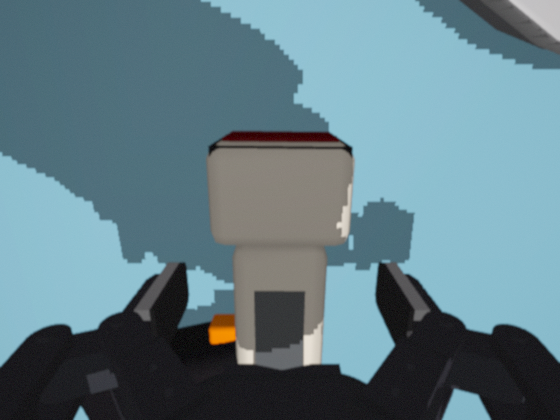

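```bash
python3 -m inch '[[0,0,0,0,0,0,0.3],[0,0,0,0,0,0,0.6],[0,0,0,0,0,0,0.9],[0,0,0,0,0,0,1],[0,0,0,0,0,0,1],[0,0,0,0,0,0,1]]' 80; python3 -c "
from h import *
p,M=pose();print(p)
C=cam('wrist');st,im=shot('wrist','w14')
f=onz(C,(281,148),.04);b=onz(C,(281,244),.04);print(f,b,'mid',f[1]-.065,b[1]-.025)"
```

```text
clock: 18.05
tcp_pos: [0.473, -0.123, 0.0087]
orientation: [0.0, 1.0, -0.0, 0.001]
wrist_force: [-0.3, 0.3, 6.3]
finger_gap: 0.037
[ 0.47297831 -0.12301218  0.00874558]
[ 0.47309967 -0.06178853  0.04      ] [ 0.47309748 -0.09795992  0.04      ] mid -0.1267885335154484 -0.1229599173511984
```

View pics/w14.png

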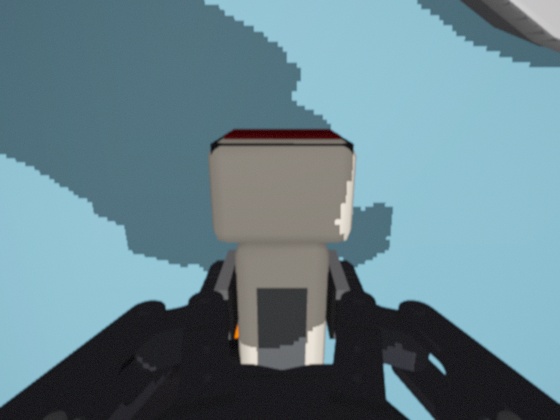

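```bash
python3 - <<'E'
from h import *
plan([((.473,-.123,.115),0,4),((.62,-.161,.115),10,5),((.6585,-.1708,.079),13,4)],grip=1)
E
```

```text
[[0,0,0,0,0,-0.53,1],[0,0,0,0,0,-0.53,1],[0,-0.01,0,0,0,-0.53,1],[0.01,0,0,0,0,-0.53,1],[0,0,-0.25,0.59,0.15,0,1],[0,0,-0.25,0.58,0.17,0,1],[0,0,-0.25,0.58,0.19,0,1],[0,0,-0.25,0.57,0.22,0,1],[0,0,-0.25,0.56,0.23,0,1],[0,0,-0.09,0.18,0.08,0.18,1],[0,0,-0.1,0.18,0.09,0.18,1],[0,0,-0.09,0.18,0.09,0.18,1]]
[[0,0,-0.1,0.18,0.08,0.18,1]]
```

```bash
python3 -m inch '[[0,0,0,0,0,-0.3,1],[0,0,0,0,0,-0.53,1],[0,0,0,0,0,-0.53,1],[0,0,0,0,0,-0.53,1],[0,0,-0.25,0.4,0.1,-0.23,1],[0,0,-0.25,0.58,0.16,0,1],[0,0,-0.25,0.58,0.19,0,1],[0,0,-0.25,0.57,0.22,0,1],[0,0,-0.25,0.56,0.23,0,1]]'
python3 -m inch '[[0,0,-0.1,0.38,0.13,0.1,1],[0,0,-0.1,0.18,0.09,0.2,1],[0,0,-0.1,0.18,0.09,0.2,1],[0,0,-0.09,0.18,0.08,0.2,1],[0,0,0,0,0,0,1],[0,0,0,0,0,0,1]]'; python3 -c "
from h import *
st,im=shot('wrist','w15'); shot('scene','s15',(170,150,330,310),4.5); shot('top','t15',(240,110,380,260),4)
p,M=pose();print(p,np.degrees(np.arctan2(M[1,0],M[0,0])))"
```

```text
clock: 19.0
tcp_pos: [0.6107, -0.1578, 0.1135]
orientation: [-0.0, 0.996, 0.088, -0.0]
wrist_force: [0.3, 0.1, -2.3]
finger_gap: 0.037
clock: 19.6
tcp_pos: [0.6579, -0.1677, 0.0781]
orientation: [-0.0, 0.993, 0.114, -0.001]
wrist_force: [-0.1, -0.1, -1.3]
finger_gap: 0.0369
[ 0.65857225 -0.16794578  0.07950076] 13.101377957318064
```

View pics/w15.png

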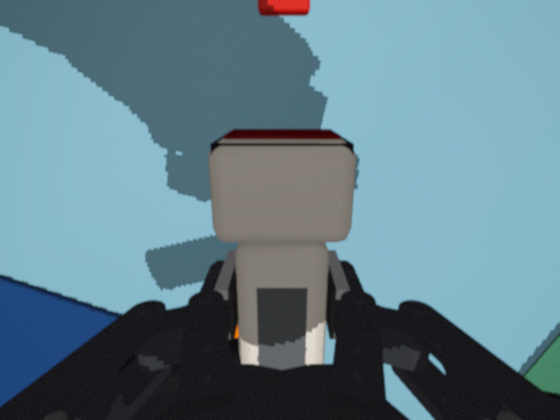

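View pics/s15.png

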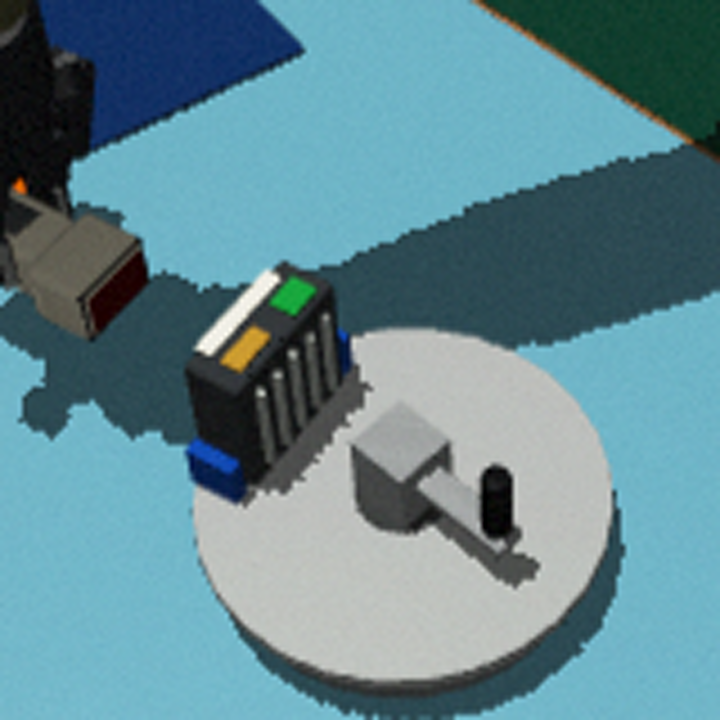

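View pics/t15.png

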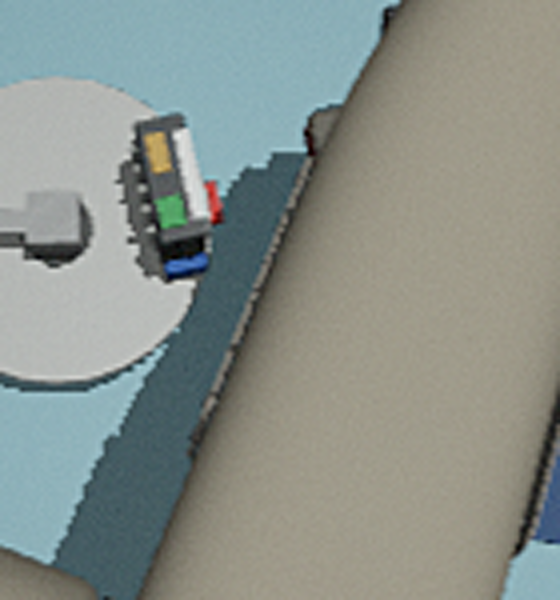

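```bash
python3 - <<'E'
from h import *
C=cam('scene'); p,M=pose()
mid=p+M@np.array([0,.0005,-.0113]); u=-M[:,1]; print(mid,u)
print('window pred',proj(C,mid+.065*u), 'meas',(117/4.5+170,290/4.5+150))
print('spot',mid+.147*u)
a=np.radians(-77);n=np.array([np.cos(a),np.sin(a),0]);L=np.array([.6027,.0708,.09])+.101*n;s=np.array([-n[1],n[0],0])
d=mid+.147*u-L;print('x,y,z in label',d@n,d@s,d[2])
W=cam('wrist');print('marker',onz(W,(284,6),.02))
E
python3 -m inch '[[0,0,0,0,0,0,1],[0,0,0,0,0,0,1],[0,0,0,0,0,0,1],[0,0,0,0,0,0,1],[0,0,0,0,0,0,1],[0,0,0,0,0,0,1],[0,0,0,0,0,0,1],[0,0,0,0,0,0,1],[0,0,0,0,0,0,1],[0,0,0,0,0,0,1],[0,0,0,0,0,0,1],[0,0,0,0,0,0,1]]'
```

```text
[ 0.65868015 -0.16842904  0.09080098] [-2.26674546e-01  9.73970464e-01 -4.29792824e-04]
window pred [[195.57855414 213.92196352]] meas (196.0, 214.44444444444446)
spot [ 0.62535899 -0.02525538  0.0907378 ]
x,y,z in label -0.002309346390808705 0.00047048315874325335 0.0007377954902640926
marker [ 0.63152601 -0.04468403  0.02      ]
clock: 20.95
tcp_pos: [0.6588, -0.168, 0.0788]
orientation: [0.0, 0.993, 0.114, -0.0]
wrist_force: [0.4, -0.2, -2.0]
finger_gap: 0.037
```

```bash
python3 -m inch '[[0,0,0,0,0,0,1],[0,0,0,0,0,0,1],[0,0,0,0,0,0,1],[0,0,0,0,0,0,1],[0,0,0,0,0,0,1],[0,0,0,0,0,0,1],[0,0,0,0,0,0,1],[0,0,0,0,0,0,1],[0,0,0,0,0,0,1],[0,0,0,0,0,0,1],[0,0,0,0,0,0,1],[0,0,0,0,0,0,1]]'; python3 - <<'E'
from h import *
im=cv2.imread('pics/top0.png'); hsv=cv2.cvtColor(im,cv2.COLOR_BGR2HSV)
m=cv2.inRange(hsv,(105,120,30),(125,255,140)); m[:,:340]=0;m[:170]=0;m[270:]=0
c=max(cv2.findContours(m,0,1)[0],key=cv2.contourArea);r=cv2.minAreaRect(c);print(r)
T=cam('top');P=onz(T,r[0],.006);print('pad',P)
q=[onz(T,b,.006) for b in cv2.boxPoints(r)];print(np.round(q,3))
print('bottle base',onz(T,(424,156),.0),'heatsink',onz(T,(397,124),.02))
E
```

```text
clock: 22.15
tcp_pos: [0.6588, -0.168, 0.0788]
orientation: [0.0, 0.993, 0.114, 0.0]
wrist_force: [-0.3, -0.1, -1.3]
finger_gap: 0.037
((399.35137939453125, 219.8918914794922), (58.526039123535156, 57.86844253540039), 9.462322235107422)
pad [ 0.455746   -0.35158043  0.006     ]
[[ 0.387 -0.253  0.006]
 [ 0.553 -0.283  0.006]
 [ 0.525 -0.45   0.006]
 [ 0.36  -0.42   0.006]]
bottle base [ 0.6445838  -0.42842959  0.        ] heatsink [ 0.73418863 -0.3445189   0.02      ]
```

```bash
python3 - <<'E'
from h import *
plan([((.6,-.25,.11),10,5),((.4557,-.3516,.10),0,7)],grip=1)
E
```

```text
[[0,0,0.08,-0.3,0.27,-0.12,1],[0,0,0.08,-0.3,0.27,-0.13,1],[0,0,0.08,-0.3,0.27,-0.12,1],[0,0,0.07,-0.3,0.28,-0.13,1],[0,0,0.08,-0.29,0.27,-0.12,1],[0,0,0.18,-0.46,0.21,0.03,1],[0,0,0.18,-0.45,0.23,0.03,1],[0,0,0.18,-0.44,0.24,0.03,1],[0,0,0.18,-0.44,0.25,0.03,1],[0,0,0.18,-0.43,0.26,0.03,1],[0,0,0.17,-0.43,0.27,0.02,1],[0,0,0.18,-0.42,0.28,0.03,1]]
```

```bash
python3 -m inch '[[0,0,0.08,-0.15,0.27,-0.12,1],[0,0,0.08,-0.3,0.27,-0.13,1],[0,0,0.08,-0.3,0.27,-0.12,1],[0,0,0.07,-0.3,0.28,-0.13,1],[0,0,0.08,-0.29,0.27,-0.12,1],[0,0,0.18,-0.46,0.21,0.03,1],[0,0,0.18,-0.45,0.23,0.03,1],[0,0,0.18,-0.44,0.24,0.03,1],[0,0,0.18,-0.44,0.25,0.03,1],[0,0,0.18,-0.43,0.26,0.03,1],[0,0,0.17,-0.43,0.27,0.02,1],[0,0,0.18,-0.42,0.28,0.03,1]]'; python3 -m inch '[[0,0,0,-0.15,0,0.2,1],[0,0,0,0,0,0.4,1],[0,0,0,0,0,0.4,1],[0,0,0,0,0,0.2,1],[0,0,0,0,0,0.1,1],[0,0,0,0,0,0,1],[0,0,0,0,0,0,1]]'; python3 - <<'E'
from h import *
p,M=pose();print(p,env.get_state()['wrist_force']); d=M.T@(np.array([.4557,-.3516,.0147])-p)/.05;print(d)
E
```

```text
clock: 23.35
tcp_pos: [0.4606, -0.3519, 0.1007]
orientation: [0.001, 1.0, -0.002, 0.0]
wrist_force: [0.5, 0.2, -1.6]
finger_gap: 0.037
clock: 24.05
tcp_pos: [0.4556, -0.3506, 0.0356]
orientation: [0.001, 1.0, -0.0, 0.0]
wrist_force: [-0.5, 0.2, -1.7]
finger_gap: 0.0371
[ 0.45561492 -0.35062843  0.03564318] [-0.54843566  0.1774699  -1.69251932]
[0.00135835 0.0189944  0.41888496]
```

```bash
python3 -m inch '[[0,0,0,0,0.02,0.14,1],[0,0,0,0,0,0.14,1],[0,0,0,0,0,0.08,1],[0,0,0,0,0,0.04,1],[0,0,0,0,0,0.02,1],[0,0,0,0,0,0,1],[0,0,0,0,0,0,1]]'
```

```text
clock: 24.75
tcp_pos: [0.455, -0.3505, 0.0148]
orientation: [-0.0, 1.0, 0.0, -0.0]
wrist_force: [-3.5, 3.0, 8.6]
finger_gap: 0.037
```

```bash
python3 -c "
from h import *
shot('scene','s16',(150,100,330,250),4.4);st=env.get_state();print(st['tcp_pos'],st['wrist_force'])"
```

```text
[ 0.45500511 -0.35050218  0.01475962] [-2.74568775  3.42627288  8.3611087 ]
```

View pics/s16.png

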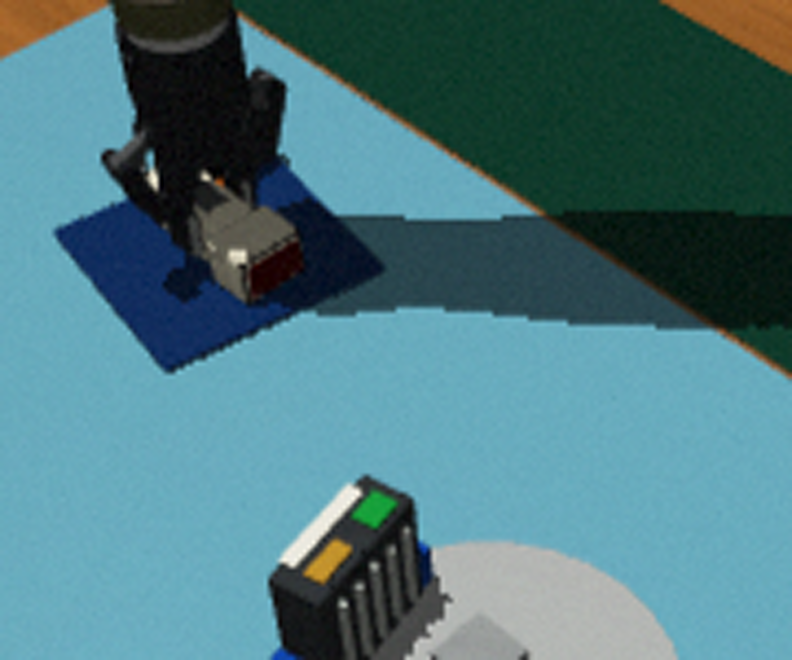

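The scanner rests on the pad (crop pixel (240,230)) with a contact force of 8 N. I will release it and rise.

```bash
python3 -m inch '[[0,0,0,0,0,0,0.7],[0,0,0,0,0,0,0.4],[0,0,0,0,0,0,0],[0,0,0,0,0,0,0],[0,0,0,0,0,0,0],[0,0,0,0,0,-0.2,0],[0,0,0,0,0,-0.6,0],[0,0,0,0,0,-0.9,0],[0,0,0,0,0,-0.9,0],[0,0,0,0,0,-0.6,0],[0,0,0,0,0,0,0],[0,0,0,0,0,0,0]]'; python3 -m inch '[[0,0,0,-0.5,0.6,0,0],[0,0,0,-0.5,0.6,0,0],[0,0,0,0,0.9,0,0],[0,0,0,0,0.9,0,0],[0,0,0,0,0.4,0,0],[0,0,0,0,0,0,0]]'; python3 -c "
from h import *
shot('scene','s17'); shot('top','t17');print(env.get_state()['tcp_pos'])"
```

```text
clock: 26.0
tcp_pos: [0.4557, -0.3514, 0.175]
orientation: [0.001, 1.0, -0.0, 0.001]
wrist_force: [0.5, -0.2, -0.3]
finger_gap: 0.0854
clock: 26.6
tcp_pos: [0.4039, -0.5231, 0.1707]
orientation: [-0.001, 1.0, -0.002, -0.001]
wrist_force: [-0.2, 0.7, -0.7]
finger_gap: 0.0854
[ 0.40447706 -0.51995792  0.17159718]
```

View pics/s17.png

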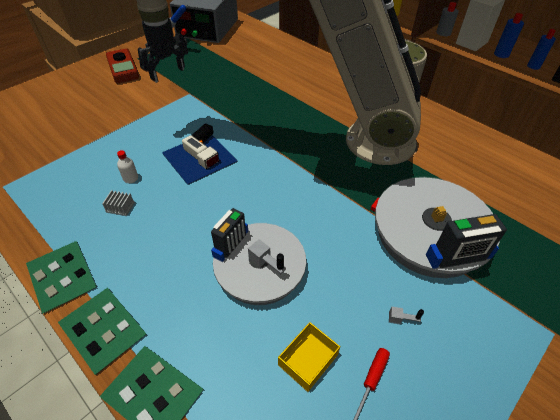

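View pics/t17.png

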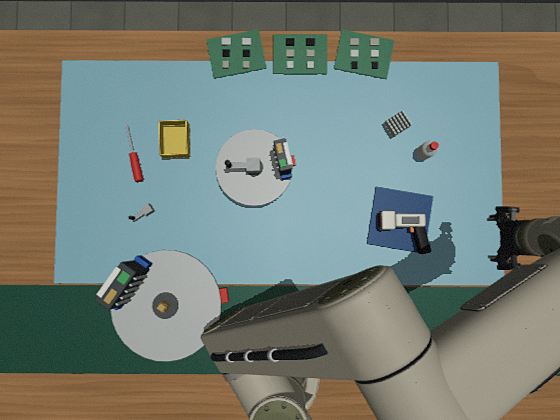

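```bash
python3 -m inch '[[0,0,0,0,0,0,0],[0,0,0,0,0,0,0],[0,0,0,0,0,0,0]]'; python3 -c "
from workcell import env
print(env.hand_in())"
```

```text
clock: 27.0
tcp_pos: [0.4057, -0.5199, 0.1742]
orientation: [0.0, 1.0, 0.001, 0.0]
wrist_force: [0.2, 0.0, 0.3]
finger_gap: 0.0856
the job is handed in; nothing more can be done
None
```

The job is done and handed in at about 27 s of the 72 s allowed; no verdict is reported.

- **Crank:** I fitted the larger crank onto the square shaft of the 220 mm holder. It met a 14 N reaction at the bottom, at the height expected for fully home. I then let go and took it by its black grip.
- **Winding:** I wound the turntable clockwise until pushing on moved the module no further (about 13 N on the grip). In the top view the label faces about -77°, the marker's direction to within about 1°.
- **Scanning:** I held the scanner about 8 cm in front of the label for 2.4 s after settling. By my estimate the scan spot was within about 3 mm of the label's middle, and the beam was square to within about 1°.
- **Placing:** I laid the scanner on the middle of the navy pad, same side up, released it and moved the arm clear.

The last scene and top pictures show the scanner flat on the pad, the crank still on the shaft, the turntable at its stop, and the bottle, heat sink, bin and screwdriver in place by eye.

**Disagreements:** the top, scene and wrist cameras differed by about 2 mm on the shaft position. After I shifted to suit the scene camera, a 4–5 N side force during insertion showed I had gone too far. I moved back and the crank seated with no side force left. No check failed.

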